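# Swap the specimen pot behind the bottles

## Task

The full specimen pot (yellow lid) stands behind two tall bottles on the grey desk station. First move both bottles upright onto the cork mat, then put the full pot in the red tray and stand the fresh pot (green lid) in its stead in the middle of the white disc, and only then put each bottle back in the middle of the coaster of its own colour. Set everything down upright without dropping or tipping it, let go of it, and leave the rubber stamp alone.

Things in the scene. Friction and masses are not known exactly. Their poses are not given: they have to be found in the camera images.
- blue_bottle_center (a point): White bottle with blue cap and blue band on its paper label, loose, 125 mm tall, about 0.2 kg. Straight round body 52 mm in diameter up to 98 mm above its base, then a sloping shoulder and a cap 26 mm in diameter. The point is on its axis half-way up (62.5 mm above the base); z points up. Grip the body high, about 85 mm above the base (22 mm above this point). It starts on the blue coaster.
- orange_bottle_center (a point): Brown bottle with orange cap and orange band on its paper label, loose, 125 mm tall, about 0.2 kg. Straight round body 52 mm in diameter up to 98 mm above its base, then a sloping shoulder and a cap 26 mm in diameter. The point is on its axis half-way up (62.5 mm above the base); z points up. Grip the body high, about 85 mm above the base (22 mm above this point). It starts on the orange coaster.
- full_pot_center (a point): The full specimen pot, yellow lid on a brown body with a white paper band, about 0.09 kg, loose, a closed round pot 48 mm in diameter and 50 mm tall, straight-sided, lid included. The point is on its axis half-way up (25 mm above its base); z points up. Grip it anywhere round the side, best about 36 mm above its base. It starts on the white disc, so close behind the bottles (about 17 mm clear) that a gripper has no room until they are gone.
- fresh_pot_center (a point): The fresh empty specimen pot, green lid on a white body, about 0.04 kg, loose, a closed round pot 48 mm in diameter and 50 mm tall, straight-sided, lid included. The point is on its axis half-way up (25 mm above its base); z points up. Grip it anywhere round the side, best about 36 mm above its base. It starts on the bare desk, on either side.
- coaster_blue: Blue round coaster, 76 mm in diameter, 4 mm thick, fixed on the grey station base (6 mm thick); the home of the blue-capped bottle. Origin at the centre of its underside; its top is 4 mm above that. A bottle stands well if centred within about 10 mm. The blue and the orange coaster lie side by side, 100 mm apart, and may be swapped.
- coaster_orange: Orange round coaster, 76 mm in diameter, 4 mm thick, fixed on the grey station base (6 mm thick); the home of the orange-capped bottle. Origin at the centre of its underside; its top is 4 mm above that. A bottle stands well if centred within about 10 mm. The blue and the orange coaster lie side by side, 100 mm apart, and may be swapped.
- pot_place: White round disc, 56 mm in diameter, 4 mm thick, fixed on the grey station base (6 mm thick), under the full pot at the start; the fresh pot's place. Origin at the centre of its underside; its top is 4 mm above that. It lies 45 mm behind (on the side away from the robot) the line through the two coasters and midway between them. A pot stands well if centred within about 10 mm.
- side_mat: Cork mat lying on the desk, fixed, 180 mm (its x) by 110 mm (its y), 4 mm thick: the side area for the bottles. Origin at the centre of its underside. Both bottles fit side by side, 45 mm either side of its centre along its x.
- out_tray: Red transport tray on the desk, fixed, open on top, 120 x 120 mm outside, walls 4 mm thick and 15 mm high, floor 4 mm thick. Origin at the centre of its underside.
- stamp_center (a point): Bystander: a wooden rubber stamp with a ball handle, loose, 56 x 24 mm, 54 mm tall. The point is on its axis half-way up. It stands on the desk on the side opposite the fresh pot; leave it alone.
Things that resemble listed ones, but are neither listed nor needed, are in the scene too. Several things look just like the side_mat: the one meant starts farthest to the robot's left.

How it is judged:
By the outcome, as a careful person would: the job done as asked, in the order asked, and still so for the second after the job is handed in, with the robot touching nothing.
It also fails if it takes over 128 s, if anything falls off the work surface, if the arm or the gripper's body presses on something with over 40 N, if the wrist force passes 120 N, or if a joint passes its speed limit or range.

## Robot

A 6-joint arm with a two-finger parallel gripper is mounted at the origin on the work surface. World frame = base frame: x ahead of the robot, y to its left, z up, the work surface at z = 0. Lengths are in m, angles in rad, forces in N, time in s.
With the tool pointing down it reaches from about 0.4 to 0.925 m from the base axis. Payload 3.4 kg.
Tool frame: the origin (TCP) lies at the very end of the fingers, on their centre line; the grasp point (between the pads) lies 19 mm behind it; z points along the fingers, y is the direction in which the jaws open and shut (so a half turn about z gives the same grasp; the last joint's range is limited). The gripper opens to 85 mm and grips with 20 to 120 N. Pads are 22 mm wide; open, the fingers measure 114 mm over their backs; the gripper's body (76 mm by 85 mm) begins 54 mm behind the grasp point. The pads swing forward as they close: fully open they stand 13 mm farther back than shut.
Start: joints at [-1.304, 0.307, 1.506, -0, 1.328, -0.073], TCP at [0.192, -0.542, 0.231] pointing down, gripper open.
Joint ranges: [-3.12, 3.12], [-1.05, 2.28], [0.14, 2.33], [-1.42, 4.57], [0.1, 2.73], [-2.68, 2.68]. Speed limits (rad/s): [2.57, 2.57, 3.14, 3.14, 3.14, 3.14].

## Interface

Orientations are given as a unit quaternion [x, y, z, w].
In Python, from bench import robot gives the robot as it stands.
- The arm moves only by the tool move_arm, never from a script. Its argument "steps" is one flat list of numbers, 5 for each row, row after row: the shift along the tool's x, y, z in cm, then the turn about the tool's z in degrees, then the opening, from 0 (shut) to 1 (fully open). A call has 1 to 8 rows; each row is the pose to reach, as a shift and turn from the pose measured when the call began, along the tool's axes at that moment; what a row does not reach only later rows make up. A row lasts 1/10 s, in which the tool goes at most 50 mm and 8.59 degrees, less where a joint would pass 70% of its speed; a pose out of reach is approached as far as the arm can. A call with a gripper value outside its range is refused whole. The fingers move at their own pace and stop on an object; the grip force is fixed at half the most. Time passes only in rows, so rows that repeat a pose let the fingers close. It gives the time, the measured TCP pose, the force and the opening at its end, in the units of the state.
- robot.get_state(): the state, without advancing time (a new reading comes with each control period).
- robot.read_camera(name): name is "scene" or "top"; returns a dict with "image" (400x640x3 uint8, blue, green, red), "vfov" (degrees; the focal length in pixels is half the picture's height over the tangent of half this angle, whatever the lens; pixels are square), "cx", "cy" (the principal point, pixels), "pose" (4x4, takes a point from camera to world coordinates). Camera axes: x right, y up, looking along -z (the intrinsics and any distortion apply to the point x, -y, -z); pixel columns grow to the right and rows downward; lengths in m; the calibration is good to about 2 mm. A picture is of the moment at which its call begins. There is no depth.
- robot.hand_in(): hands the job in, once; it reports no verdict.
Trained networks look in the newest picture that a camera, given by its name, has taken for a name from the list of things; names that differ only in an ending like _2 or _b are one class to them, and where a whole thing is asked for, a point or a joint stands for the part that bears it (a point fixed in the world has none). Each returns a list of dicts, best first, with "p" (0 to 1); they miss things now and then, are a little off and sometimes report something else, mostly with a low value. They report only what shows in the picture. A call takes as long as a camera call. They do not tell look-alikes from the thing itself.
- robot.boxes_of(label, camera): "xyz" ([x, y, z] in m, in the coordinates of the camera as it stood for that picture, good to about 4 mm: the middle of the surface that is visible of it).
- robot.mark_of(label, camera): "xyz" ([x, y, z] in m, in the coordinates of the camera as it stood for that picture, good to about 4 mm: a listed point, or the origin of a listed thing).
The state is a dict: "time_s": time; "joint_positions": joint angles; "qd": joint speeds; "joint_torque": joint torques, N m; "tool_pos": TCP position; "tool_rot": TCP orientation; "ft_force": force on the tool from outside, world axes, zero at the start; "moment": the same for the moment, N m; "gripper_width": finger opening in m.
Only numpy, scipy, OpenCV 4.12 (cv2) and the standard library are available. Lean on these libraries where they do the work, as an engineer would, in place of code of your own. Each camera call takes 0.05 s, during which the arm holds its last target.

## Working session

There is one attempt and no reset: what is moved stays moved. The work goes in short steps, Python scripts to look and compute and a tool call to move; the robot and the scene stay as the last step left them, time stands still between calls to the robot, and variables do not carry over. Pictures are saved under pics/ and viewed, and the job is handed in when it is done.

Besides the shell and the picture viewer there is one more tool, called after "Call:" as name(argument=value, ...) on one line, values as JSON. move_arm: Moves the arm, as the interface text tells. Its arguments: {"type":"object","properties":{"steps":{"type":"array","items":{"type":"number"}}},"required":["steps"]}

```bash
ls; mkdir -p pics
python3 - <<'E'
from bench import robot
import cv2
s=robot.get_state(); print({k:s[k] for k in ('time_s','tool_pos','tool_rot','gripper_width')})
for c in ('scene','top'):
    d=robot.read_camera(c); cv2.imwrite(f'pics/{c}0.png',d['image']); print(c,d['vfov'],d['cx'],d['cy'],d['pose'],[k for k in d])
E
```

```text
pics
{'time_s': 0.0, 'tool_pos': array([ 0.19142909, -0.54145647,  0.230371  ]), 'tool_rot': array([ 9.85603868e-01,  1.69067901e-01, -9.55749500e-05, -1.02480515e-03]), 'gripper_width': 0.08526832014427503}
scene 48.92119659460381 317.03126119181206 201.47559689817285 [[-0.73300777 -0.52434815  0.43331124  1.01064202]
 [ 0.6799959  -0.58121284  0.4469868   0.40511329]
 [ 0.01746935  0.62229467  0.78258812  0.93795906]
 [ 0.          0.          0.          1.        ]] ['image', 'vfov', 'cx', 'cy', 'pose']
top 53.839024252695026 320.0212681254112 195.7552388441936 [[ 0.01896739  0.98904044 -0.14642148  0.36199962]
 [-0.99978128  0.01747161 -0.01149503 -0.10952578]
 [-0.00881083  0.14660749  0.98915551  1.20736396]
 [ 0.          0.          0.          1.        ]] ['image', 'vfov', 'cx', 'cy', 'pose']
```

View pics/top0.png

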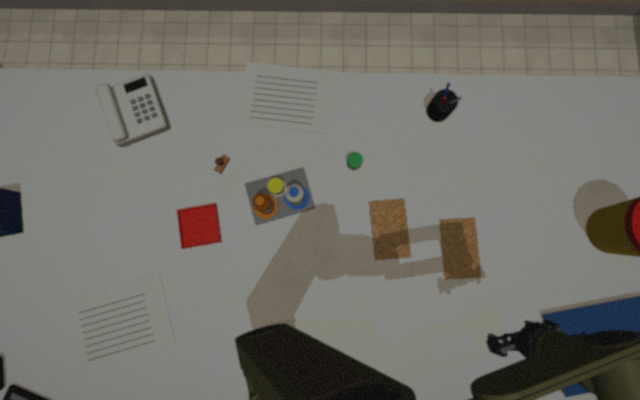

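View pics/scene0.png

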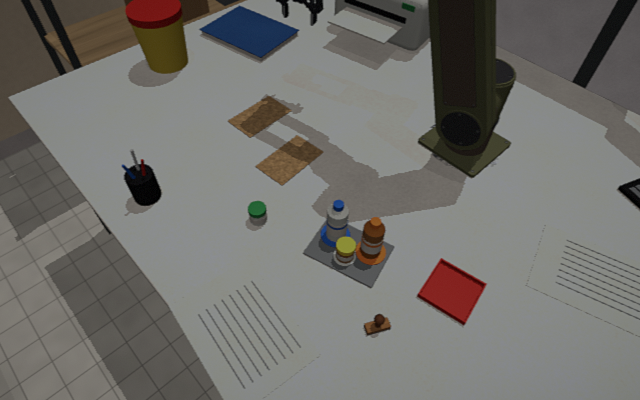

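```bash
cat > h.py <<'E'
from bench import robot
import numpy as np, cv2
from scipy.spatial.transform import Rotation as R
def cam(c,save=None):
    d=robot.read_camera(c)
    if save: cv2.imwrite(f'pics/{save}.png',d['image'])
    d['f']=200/np.tan(np.radians(d['vfov']/2)); d['pose']=np.array(d['pose'])
    return d
def w(d,p): return d['pose'][:3,:3]@np.array(p)+d['pose'][:3,3]
def proj(d,P):
    q=d['pose'][:3,:3].T@(np.array(P)-d['pose'][:3,3]); return d['cx']+d['f']*q[0]/-q[2], d['cy']+d['f']*-q[1]/-q[2]
def ray(d,u,v,z):
    r=d['pose'][:3,:3]@np.array([(u-d['cx'])/d['f'],-(v-d['cy'])/d['f'],-1.])
    o=d['pose'][:3,3]; return o+r*(z-o[2])/r[2]
def marks(d,c,names,mn=0.3):
    for n in names:
        for m in robot.mark_of(n,c):
            if m['p']>mn: print(c,n,round(m['p'],2),np.round(w(d,m['xyz']),4))
N=['blue_bottle_center','orange_bottle_center','full_pot_center','fresh_pot_center','coaster_blue','coaster_orange','pot_place','side_mat','out_tray','stamp_center']
E
python3 - <<'E'
from h import *
for c in ('top','scene'):
    d=cam(c); marks(d,c,N)
E
```

```text
top blue_bottle_center 0.64 [ 0.5322 -0.0256  0.0741]
top orange_bottle_center 0.58 [0.5071 0.0724 0.0694]
top full_pot_center 0.58 [0.5594 0.0409 0.0364]
top fresh_pot_center 0.59 [ 0.6425 -0.1989  0.0242]
top coaster_blue 0.61 [ 0.5373 -0.0255  0.0065]
top coaster_orange 0.61 [0.5093 0.0736 0.0073]
top pot_place 0.5 [0.5623 0.0417 0.0068]
top side_mat 0.8 [ 0.3879 -0.5195 -0.0008]
top out_tray 0.86 [ 0.4357  0.2747 -0.001 ]
top stamp_center 0.63 [0.5631 0.0413 0.0061]
top stamp_center 0.47 [0.6336 0.2123 0.0262]
scene blue_bottle_center 0.71 [ 0.5319 -0.0113  0.0703]
scene orange_bottle_center 0.73 [0.5019 0.0727 0.0725]
scene full_pot_center 0.6 [0.5642 0.0423 0.0328]
scene fresh_pot_center 0.82 [ 0.6452 -0.1983  0.0222]
scene coaster_blue 0.6 [ 0.5325 -0.0145  0.0077]
scene coaster_orange 0.65 [0.5033 0.0759 0.0069]
scene pot_place 0.6 [0.5612 0.043  0.0053]
scene side_mat 0.6 [ 0.4393 -0.3021 -0.0021]
scene side_mat 0.6 [ 0.3893 -0.5172 -0.0039]
scene out_tray 0.96 [ 0.4424  0.2748 -0.0017]
scene stamp_center 0.94 [0.6322 0.2223 0.0254]
```

The top picture shows the station at around (280,195), the red tray at (199,226), the fresh pot at (355,160) and mats at (390,229) and (460,248). The mat at (390,229), y≈-0.30, is the leftmost of the two, so it is the one meant. I'll zoom in to refine these positions.

Run:
```python
import cv2,numpy as np
a=cv2.imread('pics/top0.png')[150:240,225:325]; b=cv2.imread('pics/scene0.png')[190:295,295:405]
a=cv2.resize(a,None,fx=4,fy=4,interpolation=cv2.INTER_CUBIC);b=cv2.resize(b,None,fx=3.5,fy=3.5,interpolation=cv2.INTER_CUBIC)
h=max(a.shape[0],b.shape[0]);o=np.zeros((h,a.shape[1]+b.shape[1],3),np.uint8);o[:a.shape[0],:a.shape[1]]=a;o[:b.shape[0],a.shape[1]:]=b
cv2.imwrite('pics/z0.png',o);print(o.shape)
from h import *
d=cam('top');hsv=cv2.cvtColor(d['image'],cv2.COLOR_BGR2HSV)
def seg(lo,hi,roi):
    m=cv2.inRange(hsv,np.array(lo),np.array(hi));k=np.zeros_like(m);x0,y0,x1,y1=roi;k[y0:y1,x0:x1]=m[y0:y1,x0:x1]
    n,l,s,c=cv2.connectedComponentsWithStats(k);i=1+np.argmax(s[1:,4]);return l==i,c[i],s[i]
for n,lo,hi,roi,z in [('mat',(5,60,60),(25,255,255),(360,190,425,270),.004),('tray',(0,150,60),(6,255,255),(170,195,230,255),.008),('green',(50,100,30),(90,255,255),(335,140,375,180),.05),('yellow',(22,120,100),(35,255,255),(260,170,295,200),.05),('orangeall',(5,150,60),(18,255,255),(245,180,290,225),.1)]:
    m,c,s=seg(lo,hi,roi);print(n,c,s,ray(d,*c,z))
    ys,xs=np.nonzero(m);P=np.array([ray(d,x,y,z)[:2] for x,y in zip(xs,ys)])
    r=cv2.minAreaRect((P*1000).astype(np.float32));print('  rect mm',r)
```

```text
(368, 785, 3)
mat [389.41162571 229.23345936] [ 369  199   42   61 2116] [ 0.44081136 -0.30879566  0.004     ]
  rect mm ((442.31854248046875, -309.33111572265625), (179.58560180664062, 111.08845520019531), 5.318835258483887)
tray [198.73310105 225.49407666] [ 178  204   42   44 1435] [0.44124433 0.2728635  0.008     ]
  rect mm ((441.8116455078125, 273.3658752441406), (116.7120132446289, 116.95435333251953), 10.830802917480469)
green [354.47953216 159.71345029] [348 153  14  15 171] [ 0.64476572 -0.19766849  0.05      ]
  rect mm ((643.9525756835938, -197.76177978515625), (43.26345443725586, 39.14145278930664), 0.4905453324317932)
yellow [275.01515152 185.20707071] [268 178  16  16 198] [0.562776   0.03887354 0.05      ]
  rect mm ((562.0733642578125, 37.407379150390625), (45.69986343383789, 44.80438232421875), 2.197457790374756)
orangeall [264.00251256 204.88944724] [253 194  25  24 398] [0.49692981 0.06169847 0.1       ]
  rect mm ((495.3804016113281, 58.976497650146484), (65.69427490234375, 68.61314392089844), 1.0396733283996582)
```

View pics/z0.png

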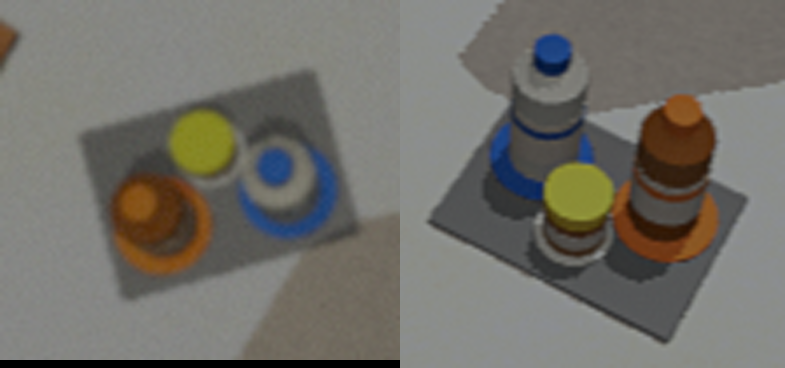

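Run:
```python
from h import *
d=cam('top');s=cam('scene')
T=[(80,133),(315,70),(357,232),(125,298)]
c=[]
for u,v in T: c.append(ray(d,225+u/4-.4,150+v/4-.4,.006)[:2])
c=np.array(c);print('top corners',c.round(4).tolist(),c.mean(0))
S=[(430,219),(748,198),(668,337)]
for u,v in S: print('scene',ray(s,295+(u-400)/3.5-.4,190+v/3.5-.4,.006)[:2].round(4))
a=c[0]-c[1];b=c[3]-c[2];print('angles',np.degrees(np.arctan2(a[1],a[0])),np.degrees(np.arctan2(b[1],b[0])),np.linalg.norm(a),np.linalg.norm(c[0]-c[3]))
# circle fit coasters / masks
hsv=cv2.cvtColor(d['image'],cv2.COLOR_BGR2HSV)
def P(dd,u,v,z): return ray(dd,u,v,z)[:2]
from scipy.optimize import least_squares
for n,lo,hi,roi,z,dd in [('blue',(100,120,60),(125,255,255),(278,170,318,220),.01,d),('orange',(5,150,60),(18,255,255),(245,180,290,225),.01,d),
  ('blue',(100,120,60),(125,255,255),(310,215,350,255),.01,s),('orange',(5,150,60),(18,255,255),(345,235,390,270),.01,s)]:
    hh=cv2.cvtColor(dd['image'],cv2.COLOR_BGR2HSV)
    m=cv2.inRange(hh,np.array(lo),np.array(hi));k=np.zeros_like(m);x0,y0,x1,y1=roi;k[y0:y1,x0:x1]=m[y0:y1,x0:x1]
    cs,_=cv2.findContours(k,cv2.RETR_EXTERNAL,cv2.CHAIN_APPROX_NONE)
    q=np.vstack([x.reshape(-1,2) for x in cs]);q=np.array([P(dd,u,v,z) for u,v in q])
    # keep outline points: robust circle fit radius .038-0.0013
    c0=np.array([.534,-.02]) if n=='blue' else np.array([.506,.073])
    r=least_squares(lambda x:np.linalg.norm(q-x,axis=1)-.0365,c0,loss='cauchy',f_scale=.0015)
    print(n,r.x.round(4),len(q))
```

```text
top corners [[0.5762, 0.1393], [0.6292, -0.0419], [0.5027, -0.0773], [0.4488, 0.0988]] [0.5392488  0.02972347]
scene [ 0.6294 -0.0325]
scene [0.4485 0.1079]
scene [0.5727 0.1445]
angles 106.32190940418546 107.01642976146246 0.18874874528147528 0.13361737328446152
blue [ 0.5357 -0.0226] 96
orange [0.5065 0.0732] 67
blue [ 0.5358 -0.0156] 103
orange [0.5062 0.0786] 156
```

Run:
```python
from h import *
d=cam('top');s=cam('scene')
t=robot.get_state();p=t['tool_pos'];Rm=R.from_quat(t['tool_rot']).as_matrix();print(Rm.round(3))
def crop(dd,P,name):
    im=dd['image'].copy();u,v=proj(dd,P);print(name,u,v)
    x0=max(0,int(u)-45);y0=max(0,int(v)-45);c=im[y0:y0+90,x0:x0+90];c=cv2.resize(c,None,fx=4.4,fy=4.4,interpolation=cv2.INTER_CUBIC)
    c=cv2.convertScaleAbs(c,alpha=1.6,beta=20)
    for o,col in ((np.zeros(3),(0,0,255)),(Rm[:,1]*.057-Rm[:,2]*.013,(0,255,0)),(-Rm[:,1]*.057-Rm[:,2]*.013,(255,0,0))):
        a,b=proj(dd,P+o);cv2.circle(c,(int((a-x0+.5)*4.4),int((b-y0+.5)*4.4)),3,col,-1)
    return c
a=crop(d,p,'top');b=crop(s,p,'scene')
h=max(a.shape[0],b.shape[0]);o=np.zeros((h,a.shape[1]+b.shape[1],3),np.uint8);o[:a.shape[0],:a.shape[1]]=a;o[:b.shape[0],a.shape[1]:]=b
cv2.imwrite('pics/g0.png',o)
```

```text
[[ 0.943  0.333  0.   ]
 [ 0.333 -0.943 -0.   ]
 [ 0.     0.    -1.   ]]
top 504.3840105693373 330.11927548391856
scene 298.48880925170903 23.055556595920166
```

View pics/g0.png

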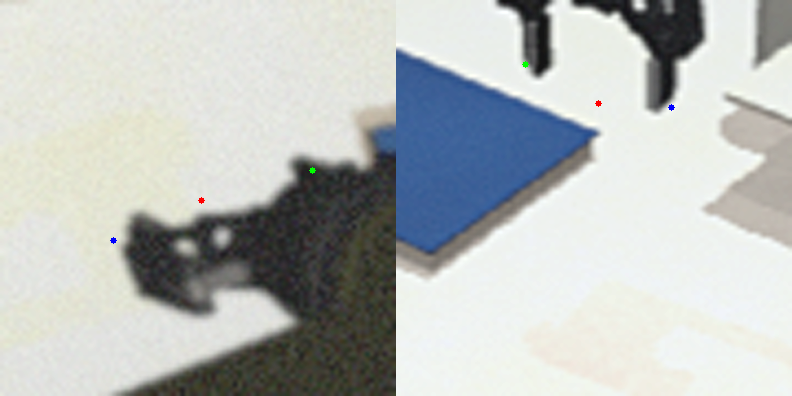

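Call:
move_arm(steps=[4,-3,0,0,1,8,-6,0,0,1,12,-9,0,0,1,16,-12,0,0,1,20,-15,0,0,1,24,-18,0,0,1,28,-21,0,0,1,30,-22.6,0,0,1])

```text
time_s: 2.25
tool_pos: [0.4006, -0.226, 0.2316]
tool_rot: [0.985, 0.17, 0.001, -0.0]
ft_force: [0.6, -0.8, -0.7]
gripper_width: 0.0854
```

```bash
cat >> h.py <<'E'
def to(x,y,z):
    t=robot.get_state();p=t['tool_pos'];M=R.from_quat(t['tool_rot']).as_matrix()
    print('t',round(t['time_s'],2),'tcp',np.round(p,4),'F',np.round(t['ft_force'],1),'w',round(t['gripper_width'],4),'shift cm',(M.T@(np.array([x,y,z])-p)*100).round(2),'yaw of tool y',np.degrees(np.arctan2(M[1,1],M[0,1])).round(2))
E
python3 -c "
from h import *
to(.536,-.019,.23)"
```

```text
t 2.25 tcp [ 0.4006 -0.226   0.2316] F [ 0.6 -0.8 -0.7] w 0.0854 shift cm [ 19.7  -14.95   0.19] yaw of tool y -70.39
```

Call:
move_arm(steps=[4,-3,0,1,1,8,-6,0,2,1,12,-9,0,3,1,15,-11.5,0,3,1,18,-13.7,0,3,1,19.7,-15,0,3,1,19.7,-15,0.2,3,1])

```text
time_s: 2.95
tool_pos: [0.5378, -0.0161, 0.2301]
tool_rot: [0.989, 0.146, 0.002, -0.001]
ft_force: [-0.1, -0.0, 0.8]
gripper_width: 0.0857
```

```bash
cat >> h.py <<'E'
def gview(name,bx=None,half=45):
    out=[];t=robot.get_state();p=t['tool_pos'];M=R.from_quat(t['tool_rot']).as_matrix()
    for c in ('top','scene'):
        dd=cam(c);u,v=proj(dd,p if bx is None else bx);x0=int(u)-half;y0=int(v)-half;x0=max(0,x0);y0=max(0,y0)
        k=396/(2*half);im=dd['image'][y0:y0+2*half,x0:x0+2*half];im=cv2.resize(im,(396,396),interpolation=cv2.INTER_CUBIC);im=cv2.convertScaleAbs(im,alpha=1.5,beta=15)
        for o,col in ((np.zeros(3),(0,0,255)),(M[:,1]*.057,(0,255,0)),(-M[:,1]*.057,(255,0,0))):
            a,b=proj(dd,p+o);cv2.circle(im,(int((a-x0+.5)*k),int((b-y0+.5)*k)),2,col,-1)
        out.append(im)
    cv2.imwrite(f'pics/{name}.png',np.hstack(out))
E
python3 -c "
from h import *
to(.536,-.019,.23)
gview('g1')"
```

```text
t 2.95 tcp [ 0.5378 -0.0161  0.2301] F [-0.1 -0.   0.8] w 0.0857 shift cm [-0.25  0.23  0.01] yaw of tool y -73.18
```

View pics/g1.png

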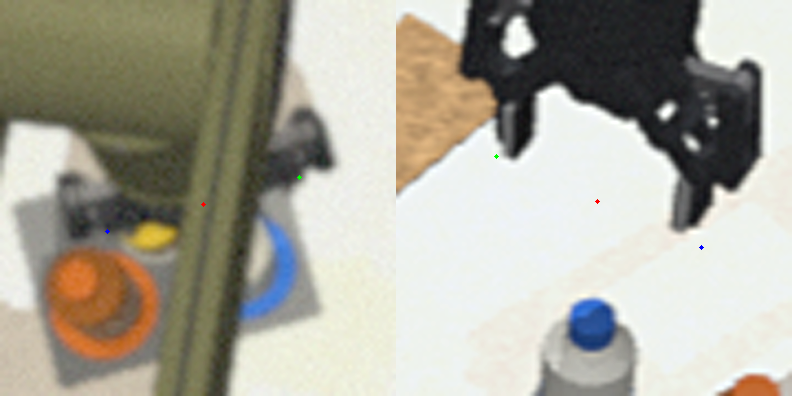

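Run:
```python
from h import *
d=cam('top');s=cam('scene')
d['image']=cv2.imread('pics/top0.png');s['image']=cv2.imread('pics/scene0.png')
def c(dd,lo,hi,roi):
    m=cv2.inRange(cv2.cvtColor(dd['image'],cv2.COLOR_BGR2HSV),np.array(lo),np.array(hi));k=np.zeros_like(m);x0,y0,x1,y1=roi;k[y0:y1,x0:x1]=m[y0:y1,x0:x1]
    n,l,st,ce=cv2.connectedComponentsWithStats(k);i=1+np.argmax(st[1:,4]);return ce[i],st[i]
def R_(dd,uv):
    r=dd['pose'][:3,:3]@np.array([(uv[0]-dd['cx'])/dd['f'],-(uv[1]-dd['cy'])/dd['f'],-1.]);return dd['pose'][:3,3],r/np.linalg.norm(r)
def tri(a,b):
    o1,r1=R_(d,a);o2,r2=R_(s,b);A=np.stack([r1,-r2],1);t=np.linalg.lstsq(A,o2-o1,rcond=None)[0];return (o1+r1*t[0]).round(4),(o2+r2*t[1]).round(4)
B=((100,120,50),(125,255,255));
t,st=c(d,*B,(286,184,300,200));q,sq=c(s,*B,(330,198,347,213));print('bluecap',t,st,q,sq,tri(t,q))
O=((5,150,50),(18,255,255));q,sq=c(s,*O,(368,215,385,227));print(q,sq)
Y=((22,100,80),(35,255,255));t,st=c(d,*Y,(262,172,292,200));q,sq=c(s,*Y,(330,230,362,262));print('yel',t,st,q,sq,tri(t,q))
G=((45,80,20),(90,255,255));t,st=c(d,*G,(335,140,375,180));q,sq=c(s,*G,(240,195,275,220));print('green',t,st,q,sq,tri(t,q))
Rr=((0,150,60),(6,255,255));t,st=c(d,*Rr,(170,195,230,255));q,sq=c(s,*Rr,(410,250,495,330));print('tray',t,st,q,sq,tri(t,q))
M=((5,60,60),(25,255,255));t,st=c(d,*M,(360,190,425,270));q,sq=c(s,*M,(250,130,330,190));print('mat',t,st,q,sq,tri(t,q), ray(s,*q,.004))
```

```text
bluecap [293.32075472 191.35849057] [290 188   8   8  53] [338.11458333 205.09375   ] [334 200  10  12  96] (array([ 0.5334, -0.0223,  0.1241]), array([ 0.5305, -0.0186,  0.1239]))
[374.88793103 222.42241379] [368 217  16  10 116]
yel [275.09865471 185.19730942] [267 177  17  17 223] [345.49662162 245.21959459] [336 236  20  20 296] (array([0.5627, 0.0385, 0.0509]), array([0.5598, 0.0421, 0.0509]))
green [354.35519126 159.79234973] [347 153  16  15 183] [256.66532258 209.00806452] [248 201  18  17 248] (array([ 0.6473, -0.1982,  0.0387]), array([ 0.6444, -0.195 ,  0.0377]))
tray [198.60055866 225.58170391] [ 178  204   42   44 1432] [451.92963287 290.41258741] [ 418  259   68   64 2288] (array([0.4414, 0.2755, 0.0009]), array([0.4385, 0.28  , 0.0021]))
mat [389.36213409 229.23796034] [ 369  199   42   61 2118] [288.95848596 159.53846154] [ 256  135   67   50 1638] (array([ 0.4416, -0.3108, -0.0088]), array([ 0.4398, -0.3087, -0.0093])) [ 0.44779677 -0.29868892  0.004     ]
```

Run:
```python
from h import *
s=cam('scene');P=np.array([.5378,-.0161,.2431])
u,v=proj(s,P-[0,0,.013]);x0=int(u)-45;y0=int(v)-45;k=4.4
U=(599-396)/k+x0-.5;V=192/k+y0-.5
pu,pv=proj(s,P);print('pred',pu,pv,'obs',U,V)
du,dv=U-pu,V-pv
for n,(a,b),zz in (('blue',(338.1,205.1),.1285),('yel',(345.5,245.2),.055),('green',(256.7,209.),.044),('mat',(288.96,159.54),.004),('tray',(451.9,290.4),.008)):
    print(n,'raw',ray(s,a,b,zz).round(4),'corr',ray(s,a-du,b-dv,zz).round(4))
```

```text
pred 339.5713853899023 173.16070639942296 obs 339.6363636363636 175.13636363636363
blue raw [ 0.5332 -0.0162  0.1285] corr [ 0.5292 -0.0206  0.1285]
yel raw [0.5619 0.0437 0.055 ] corr [0.558  0.0397 0.055 ]
green raw [ 0.6469 -0.1908  0.044 ] corr [ 0.6431 -0.1959  0.044 ]
mat raw [ 0.4478 -0.2987  0.004 ] corr [ 0.4427 -0.3049  0.004 ]
tray raw [0.4421 0.2807 0.008 ] corr [0.438  0.2775 0.008 ]
```

```bash
python3 -c "
from h import *
to(.533,-.021,.074)"
```

```text
t 3.2 tcp [ 0.535  -0.0195  0.2298] F [-0.1 -0.2 -0.8] w 0.0853 shift cm [-0.25  0.09 15.58] yaw of tool y -73.46
```

Call:
move_arm(steps=[-0.2,0.1,3,0,1,-0.2,0.1,6,0,1,-0.2,0.1,8,0,1,-0.2,0.1,8,0,1,-0.2,0.1,8,0,1])

```text
time_s: 3.7
tool_pos: [0.5332, -0.0218, 0.1502]
tool_rot: [0.99, 0.143, 0.0, -0.0]
ft_force: [0.7, 0.2, -0.4]
gripper_width: 0.0855
```

```bash
python3 -c "
from h import *
to(.533,-.021,.074)
gview('g2',half=30)
to(.533,-.021,.074)"
```

```text
t 3.7 tcp [ 0.5332 -0.0218  0.1502] F [ 0.7  0.2 -0.4] w 0.0855 shift cm [ 0.   -0.08  7.62] yaw of tool y -73.54
t 3.8 tcp [ 0.5345 -0.0216  0.1513] F [ 0.5 -1.   0. ] w 0.0853 shift cm [-0.15 -0.11  7.73] yaw of tool y -73.51
```

View pics/g2.png

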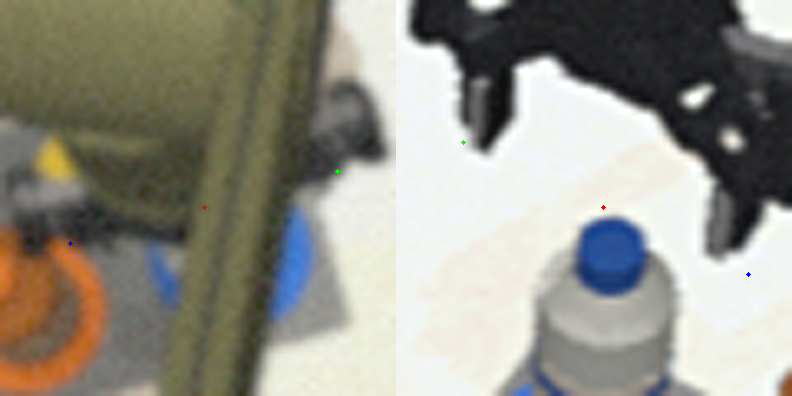

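Run:
```python
from h import *
s=cam('scene');P=np.array([.5335,-.0217,.1505]);k=6.6
pt=np.array(proj(s,P));print((np.array(proj(s,P+[0,0,.013]))-pt)*k, (np.array(proj(s,P*[1,1,0]+[0,0,.135]))-pt)*k)
print('per 10mm x',(np.array(proj(s,P+[.01,0,0]))-pt)*k,'y',(np.array(proj(s,P+[0,.01,0]))-pt)*k)
to(.533,-.021,.074)
```

```text
[  1.98438927 -23.62893518] [-2.31456495 27.56047212]
per 10mm x [-20.50869502  14.97176617] y [20.1297841  16.60545046]
t 3.85 tcp [ 0.5346 -0.0215  0.1514] F [ 0.6 -0.4  0.4] w 0.0853 shift cm [-0.16 -0.1   7.74] yaw of tool y -73.49
```

Call:
move_arm(steps=[-0.2,-0.2,2,0,1,-0.2,-0.2,4,0,1,-0.2,-0.2,6,0,1,-0.2,-0.2,7.5,0,1,-0.2,-0.2,7.5,0,1,-0.2,-0.2,7.5,0,1])

```text
time_s: 4.45
tool_pos: [0.5331, -0.0202, 0.0773]
tool_rot: [0.99, 0.144, 0.002, 0.0]
ft_force: [-0.1, -0.2, 0.2]
gripper_width: 0.0853
```

```bash
python3 -c "
from h import *
gview('g3',half=30)
to(.532,-.020,.074)"
```

```text
t 4.55 tcp [ 0.5336 -0.0203  0.0778] F [0.1 0.6 0.3] w 0.0854 shift cm [-0.15 -0.07  0.38] yaw of tool y -73.5
```

View pics/g3.png

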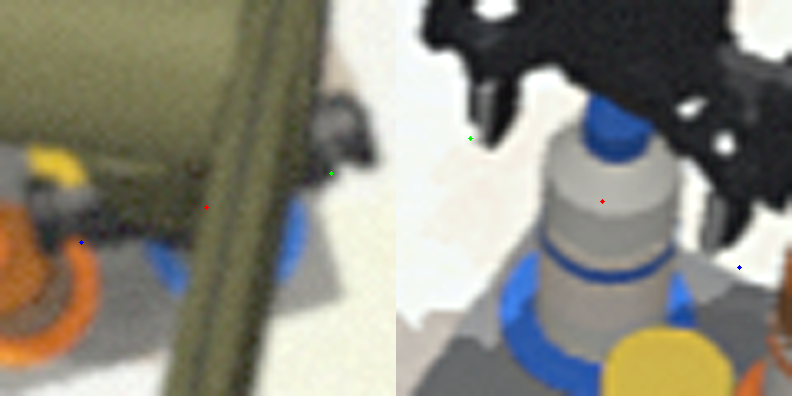

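Call:
move_arm(steps=[-0.15,-0.1,0.3,0,1,-0.15,-0.1,0.3,0,1,-0.15,-0.1,0.3,0,0,-0.15,-0.1,0.3,0,0,-0.15,-0.1,0.3,0,0,-0.15,-0.1,0.3,0,0,-0.15,-0.1,0.3,0,0,-0.15,-0.1,0.3,0,0])

```text
time_s: 5.35
tool_pos: [0.5321, -0.0196, 0.0752]
tool_rot: [0.99, 0.144, 0.003, 0.001]
ft_force: [-0.9, 0.7, 4.8]
gripper_width: 0.0504
```

```bash
python3 -c "
from h import *
gview('g4',half=30)
to(.536,-.020,.16)"
```

```text
t 5.45 tcp [ 0.5321 -0.0197  0.0752] F [-1.5  1.4  5.6] w 0.0508 shift cm [ 0.42  0.16 -8.48] yaw of tool y -73.49
```

View pics/g4.png

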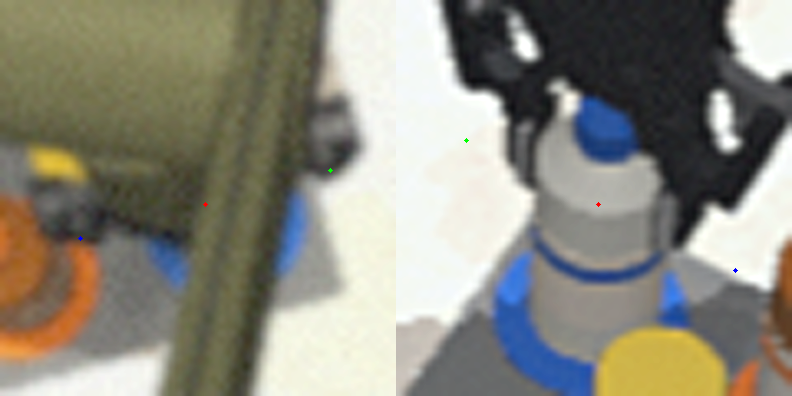

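Call:
move_arm(steps=[0,0,-1,0,0,0,0,-2.5,0,0,0,0,-4,0,0,0,0,-5.5,0,0,0,0,-7,0,0,0,0,-8.2,0,0,0,0,-9,0,0,0,0,-9,0,0])

```text
time_s: 6.25
tool_pos: [0.5322, -0.0197, 0.1663]
tool_rot: [0.99, 0.144, 0.004, 0.001]
ft_force: [0.5, -0.1, -2.2]
gripper_width: 0.0507
```

```bash
python3 -c "
from h import *
to(.487,-.303,.165)"
```

```text
t 6.25 tcp [ 0.5322 -0.0197  0.1663] F [ 0.5 -0.1 -2.2] w 0.0507 shift cm [-12.38  25.87   0.1 ] yaw of tool y -73.49
```

Call:
move_arm(steps=[-0.7,1.5,0,0,0,-2,4.2,0,0,0,-3.6,7.5,0,0,0,-5.2,10.9,0,0,0,-6.8,14.2,0,0,0,-8.4,17.6,0,0,0,-9.6,20,0,0,0,-10.4,21.8,0,0,0])

```text
time_s: 7.05
tool_pos: [0.4933, -0.2601, 0.1651]
tool_rot: [0.99, 0.143, 0.004, 0.001]
ft_force: [0.2, 0.5, -2.2]
gripper_width: 0.0503
```

```bash
python3 -c "
from h import *
to(.487,-.303,.165)"
```

```text
t 7.05 tcp [ 0.4933 -0.2601  0.1651] F [ 0.2  0.5 -2.2] w 0.0503 shift cm [-1.82  3.93  0.  ] yaw of tool y -73.59
```

Call:
move_arm(steps=[-0.9,2,0,0,0,-1.5,3.3,0,0,0,-1.8,3.9,0,0,0,-1.8,3.9,1,0,0,-1.8,3.9,2.5,0,0,-1.8,3.9,4,0,0,-1.8,3.9,5,0,0,-1.8,3.9,5,0,0])

```text
time_s: 7.85
tool_pos: [0.4862, -0.3006, 0.1129]
tool_rot: [0.99, 0.143, 0.002, -0.001]
ft_force: [-0.2, -0.5, -2.8]
gripper_width: 0.0508
```

```bash
python3 -c "
from h import *
gview('g5',bx=[.445,-.3,.05],half=50)
to(.487,-.303,.069)"
```

```text
t 7.95 tcp [ 0.4875 -0.3019  0.1148] F [ 0.8 -0.1 -2.1] w 0.0503 shift cm [-0.11  0.08  4.58] yaw of tool y -73.54
```

View pics/g5.png

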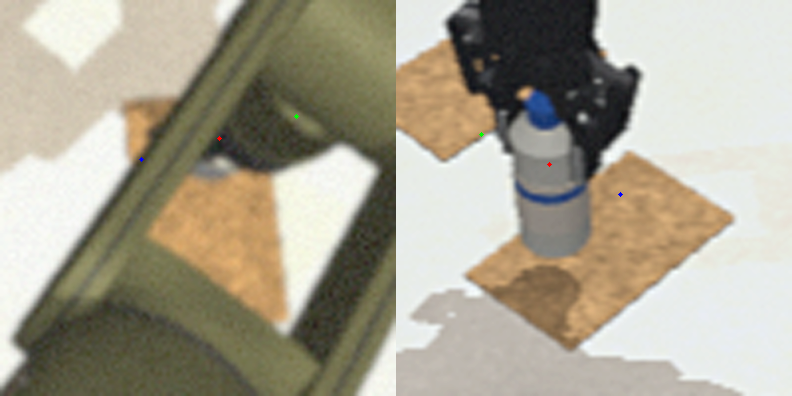

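Call:
move_arm(steps=[-0.1,0.1,1.2,0,0,-0.1,0.1,2.4,0,0,-0.1,0.1,3.4,0,0,-0.1,0.1,4,0,0,-0.1,0.1,4.3,0,0,-0.1,0.1,4.5,0,0,-0.1,0.1,4.5,0,0,-0.1,0.1,4.5,0,0])

```text
time_s: 8.75
tool_pos: [0.4874, -0.3034, 0.0701]
tool_rot: [0.99, 0.143, 0.004, 0.0]
ft_force: [0.7, 0.2, -3.4]
gripper_width: 0.0507
```

```bash
python3 -c "
from h import *
to(.487,-.303,.069)"
```

```text
t 8.75 tcp [ 0.4874 -0.3034  0.0701] F [ 0.7  0.2 -3.4] w 0.0507 shift cm [-0.03 -0.05  0.11] yaw of tool y -73.54
```

Call:
move_arm(steps=[0,0,0.1,0,0,0,0,0.2,0,0,0,0,0.2,0,0])

```text
time_s: 9.05
tool_pos: [0.4879, -0.3036, 0.0692]
tool_rot: [0.99, 0.143, 0.004, 0.001]
ft_force: [-0.4, 1.7, 4.5]
gripper_width: 0.0506
```

Call:
move_arm(steps=[0,0,0.1,0,0.8,0,0,0.1,0,1,0,0,0.1,0,1,0,0,0,0,1,0,0,0,0,1,0,0,-2,0,1,0,0,-5,0,1,0,0,-9,0,1])

```text
time_s: 9.85
tool_pos: [0.4858, -0.3026, 0.1583]
tool_rot: [0.99, 0.143, 0.003, -0.001]
ft_force: [-0.7, -0.6, -0.2]
gripper_width: 0.0856
```

```bash
python3 -c "
from h import *
gview('g6',bx=[.445,-.3,.05],half=50)
to(.505,.075,.16)"
```

```text
t 9.95 tcp [ 0.4905 -0.3059  0.1647] F [ 1.4 -0.1 -0.2] w 0.0858 shift cm [ 12.18 -36.12   0.22] yaw of tool y -73.55
```

View pics/g6.png

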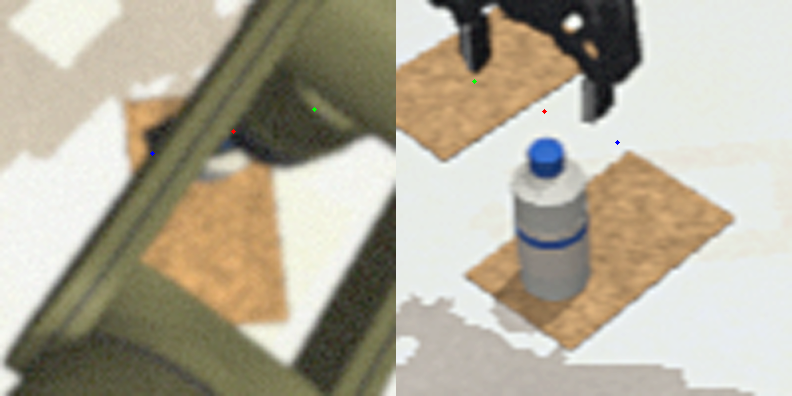

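Call:
move_arm(steps=[1.2,-3.7,0,0,1,2.6,-8,0,0,1,4,-12.4,0,0,1,5.5,-16.7,0,0,1,7,-21,0,0,1,8.5,-25.2,0,0,1,9.9,-29.5,0,0,1,11,-33,0,0,1])

```text
time_s: 10.75
tool_pos: [0.5019, 0.044, 0.1619]
tool_rot: [0.99, 0.144, 0.008, 0.005]
ft_force: [0.5, 0.7, 0.2]
gripper_width: 0.0853
```

```bash
python3 -c "
from h import *
to(.503,.076,.15)"
```

```text
t 10.75 tcp [0.5019 0.044  0.1619] F [0.5 0.7 0.2] w 0.0853 shift cm [ 1.   -3.05  1.17] yaw of tool y -73.5
```

Call:
move_arm(steps=[0.5,-1.6,0,0,1,0.9,-2.6,0.5,0,1,1,-3.05,1,0,1,1,-3.05,1,0,1,1,-3.05,1,0,1])

```text
time_s: 11.25
tool_pos: [0.5027, 0.0751, 0.1511]
tool_rot: [0.99, 0.143, 0.007, 0.005]
ft_force: [0.3, 0.5, -0.0]
gripper_width: 0.0855
```

```bash
python3 -c "
from h import *
gview('g7',half=30)
to(.503,.076,.074)"
```

```text
t 11.35 tcp [0.5031 0.075  0.1516] F [-0.6 -0.1  1. ] w 0.0853 shift cm [-0.09 -0.19  7.76] yaw of tool y -73.59
```

View pics/g7.png

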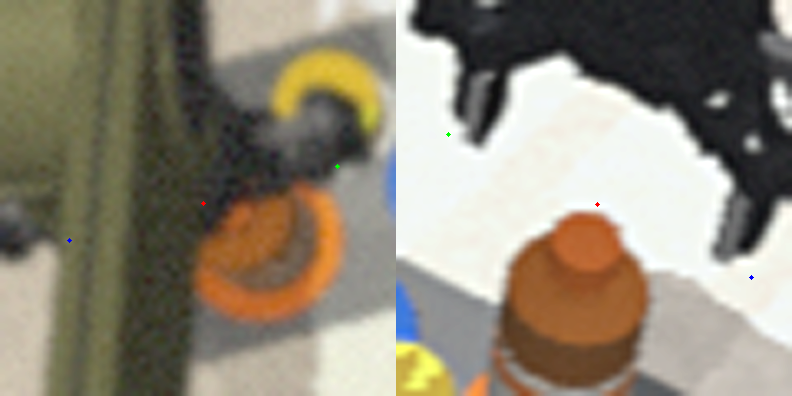

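```bash
python3 -c "
from h import *
to(.506,.070,.077)"
```

```text
t 11.35 tcp [0.5031 0.075  0.1516] F [-0.6 -0.1  1. ] w 0.0853 shift cm [0.03 0.48 7.46] yaw of tool y -73.59
```

Call:
move_arm(steps=[0,0.5,1,0,1,0,0.5,3,0,1,0,0.5,5,0,1,0,0.5,6.5,0,1,0,0.5,7.4,0,1,0,0.5,7.4,0,1,0,0.5,7.4,0,1])

```text
time_s: 12.05
tool_pos: [0.506, 0.0693, 0.0777]
tool_rot: [0.99, 0.143, 0.008, 0.005]
ft_force: [0.4, 0.7, -1.0]
gripper_width: 0.0856
```

```bash
python3 -c "
from h import *
gview('g8',half=30)
to(.506,.070,.074);print(robot.get_state()['tool_rot'])"
```

```text
t 12.15 tcp [0.5065 0.0695 0.0783] F [ 0.2  0.4 -0.2] w 0.0854 shift cm [-0.04 -0.06  0.43] yaw of tool y -73.6
[0.98971818 0.14268975 0.00864385 0.00478029]
```

View pics/g8.png

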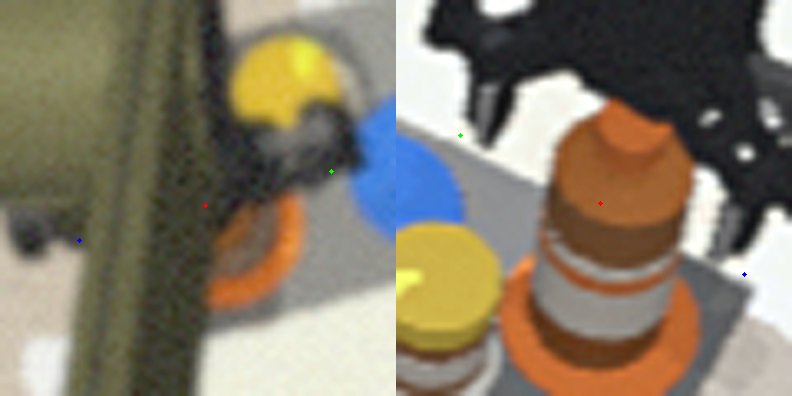

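Call:
move_arm(steps=[0.15,-0.3,0.3,0,1,0.15,-0.3,0.3,0,1,0.15,-0.3,0.3,0,0,0.15,-0.3,0.3,0,0,0.15,-0.3,0.3,0,0,0.15,-0.3,0.3,0,0,0.15,-0.3,0.3,0,0,0.15,-0.3,0.3,0,0])

```text
time_s: 12.95
tool_pos: [0.5073, 0.0731, 0.0758]
tool_rot: [0.99, 0.143, 0.009, 0.005]
ft_force: [-0.9, 1.5, 5.1]
gripper_width: 0.0505
```

```bash
python3 -c "
from h import *
gview('g9',half=30)
to(.506,.070,.074)"
```

```text
t 13.05 tcp [0.5073 0.0731 0.0758] F [-1.2  1.9  6.3] w 0.0507 shift cm [-0.21  0.26  0.18] yaw of tool y -73.61
```

View pics/g9.png

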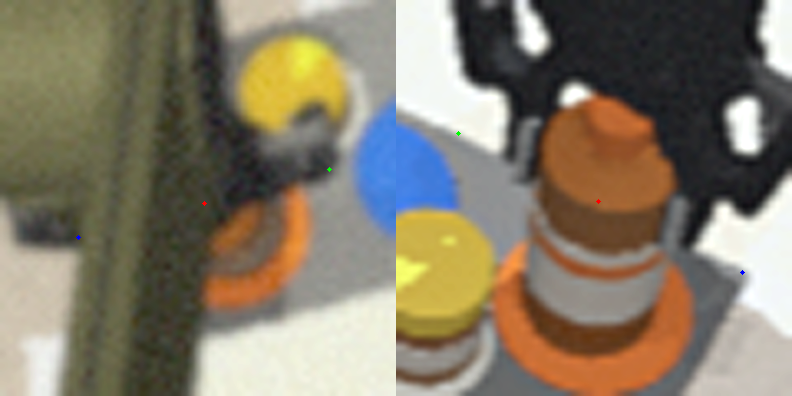

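Call:
move_arm(steps=[0,0,-1,0,0,0,0,-2.5,0,0,0,0,-4,0,0,0,0,-5.5,0,0,0,0,-7,0,0,0,0,-8.2,0,0,0,0,-9,0,0,0,0,-9,0,0])

```text
time_s: 13.85
tool_pos: [0.5063, 0.0737, 0.1669]
tool_rot: [0.99, 0.143, 0.01, 0.005]
ft_force: [0.8, 0.2, -1.7]
gripper_width: 0.0509
```

```bash
python3 -c "
from h import *
to(.3975,-.311,.165);to(.45,-.12,.165)"
```

```text
t 13.85 tcp [0.5063 0.0737 0.1669] F [ 0.8  0.2 -1.7] w 0.0509 shift cm [-21.3   33.83   0.21] yaw of tool y -73.61
t 13.85 tcp [0.5063 0.0737 0.1669] F [ 0.8  0.2 -1.7] w 0.0509 shift cm [-10.87  16.99   0.2 ] yaw of tool y -73.61
```

Call:
move_arm(steps=[-0.9,1.4,0,0,0,-2.3,3.7,0,0,0,-4.2,6.7,0,0,0,-6.1,9.7,0,0,0,-8,12.7,0,0,0,-9.9,15.7,0,0,0,-11.6,18.5,0,0,0,-13,20.7,0,0,0])

```text
time_s: 14.65
tool_pos: [0.4389, -0.1631, 0.1663]
tool_rot: [0.99, 0.142, 0.009, 0.005]
ft_force: [1.1, -0.6, -1.3]
gripper_width: 0.0507
```

```bash
python3 -c "
from h import *
to(.3975,-.311,.165)"
```

```text
t 14.65 tcp [ 0.4389 -0.1631  0.1663] F [ 1.1 -0.6 -1.3] w 0.0507 shift cm [-8.14 13.02  0.14] yaw of tool y -73.66
```

Call:
move_arm(steps=[-1.7,2.7,0,0,0,-3.5,5.6,0,0,0,-5.3,8.5,0,0,0,-6.8,10.9,0.1,0,0,-7.7,12.3,0.1,0,0,-8.1,13,0.1,0,0,-8.1,13,2,0,0,-8.1,13,4,0,0])

```text
time_s: 15.45
tool_pos: [0.3989, -0.3111, 0.1261]
tool_rot: [0.99, 0.142, 0.01, 0.005]
ft_force: [-0.7, -0.4, -2.2]
gripper_width: 0.0502
```

```bash
python3 -c "
from h import *
gview('g10',bx=[.445,-.3,.05],half=50)
to(.3975,-.311,.0695)"
```

```text
t 15.55 tcp [ 0.3967 -0.3086  0.1237] F [-0.9 -0.4 -1.7] w 0.0506 shift cm [-0.07  0.22  5.43] yaw of tool y -73.64
```

View pics/g10.png

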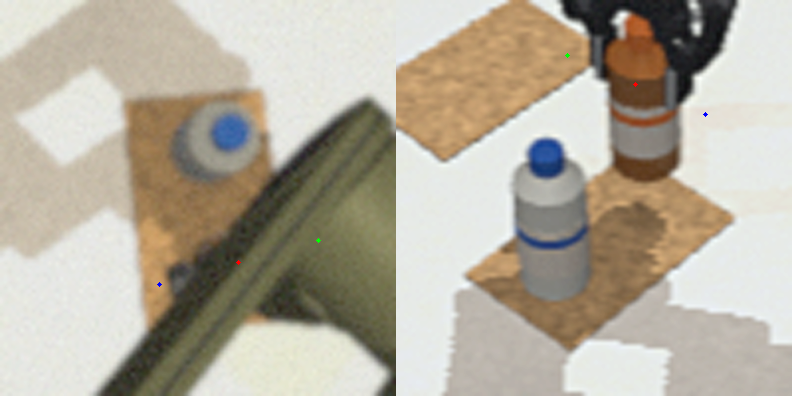

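Call:
move_arm(steps=[-0.1,0.2,1.2,0,0,-0.1,0.2,2.7,0,0,-0.1,0.2,4,0,0,-0.1,0.2,4.7,0,0,-0.1,0.2,5.1,0,0,-0.1,0.2,5.3,0,0,-0.1,0.2,5.4,0,0,-0.1,0.2,5.4,0,0])

```text
time_s: 16.35
tool_pos: [0.3974, -0.3111, 0.0701]
tool_rot: [0.99, 0.142, 0.008, 0.002]
ft_force: [-0.2, -0.3, -1.1]
gripper_width: 0.0507
```

Call:
move_arm(steps=[0,0,0.1,0,0,0,0,0.1,0,0])

```text
time_s: 16.55
tool_pos: [0.3976, -0.3113, 0.0699]
tool_rot: [0.99, 0.142, 0.008, 0.002]
ft_force: [0.1, 1.2, 4.0]
gripper_width: 0.0506
```

Contact made; release and lift.

Call:
move_arm(steps=[0,0,0,0,0.8,0,0,0,0,1,0,0,0,0,1,0,0,0,0,1,0,0,0,0,1,0,0,-2,0,1,0,0,-5,0,1,0,0,-9,0,1])

```text
time_s: 17.35
tool_pos: [0.3949, -0.3099, 0.1592]
tool_rot: [0.99, 0.142, 0.006, 0.001]
ft_force: [-0.4, -0.6, 0.5]
gripper_width: 0.0854
```

```bash
python3 -c "
from h import *
gview('g11',bx=[.445,-.3,.05],half=50)
to(.560,.0385,.16)"
```

```text
t 17.45 tcp [ 0.399  -0.3137  0.1647] F [ 0.3 -1.   0.1] w 0.0852 shift cm [ 25.36 -29.27   0.52] yaw of tool y -73.64
```

View pics/g11.png

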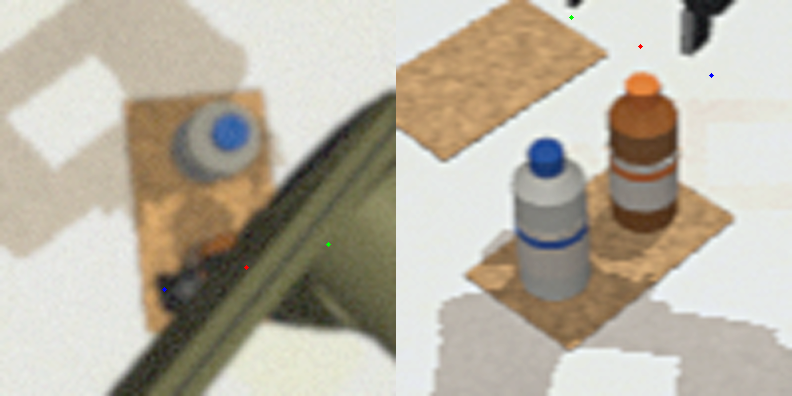

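```bash
cat > coast.py <<'E'
from h import *
d=cam('top');s=cam('scene')
def cen(dd,lo,hi,roi):
    m=cv2.inRange(cv2.cvtColor(dd['image'],cv2.COLOR_BGR2HSV),np.array(lo),np.array(hi));k=np.zeros_like(m);x0,y0,x1,y1=roi;k[y0:y1,x0:x1]=m[y0:y1,x0:x1]
    n,l,st,ce=cv2.connectedComponentsWithStats(k);i=1+np.argmax(st[1:,4]);return ce[i],st[i]
for n,lo,hi,rt,rs,z in (('blue',(95,110,40),(130,255,255),(275,165,320,220),(305,200,355,260),.01),('orange',(3,130,50),(18,255,255),(240,180,292,228),(345,225,395,275),.01),('yellow',(22,100,80),(35,255,255),(260,170,295,200),(330,230,362,262),.055)):
    for nm,dd,r in (('top',d,rt),('scene',s,rs)):
        c,st=cen(dd,lo,hi,r);print(n,nm,c.round(1),st,ray(dd,*c,z)[:2].round(4))
o=np.hstack([cv2.resize(d['image'][150:240,225:325],(400,360),interpolation=cv2.INTER_CUBIC),cv2.resize(s['image'][190:280,295:395],(400,360),interpolation=cv2.INTER_CUBIC)])
cv2.imwrite('pics/c1.png',o)
E
python3 coast.py
```

```text
blue top [296.5 197. ] [285 186  24  24 453] [ 0.534  -0.0235]
blue scene [333.4 232.9] [321 222  29  25 472] [ 0.5355 -0.0218]
orange top [265.4 206.1] [254 194  24  25 469] [0.5041 0.0713]
orange scene [370.3 251.3] [355 239  31  26 626] [0.5062 0.0794]
yellow top [275.2 185.2] [267 177  17  17 221] [0.562  0.0377]
yellow scene [345.7 245.6] [336 237  21  19 296] [0.5622 0.0448]
```

View pics/c1.png

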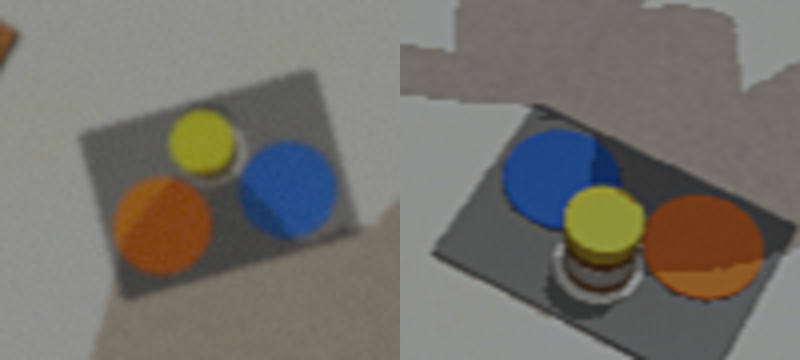

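Call:
move_arm(steps=[2.6,-3,0,0,1,5.5,-6.3,0,0,1,8.5,-9.8,0,0,1,11.5,-13.3,0,0,1,14.5,-16.7,0,0,1,17.5,-20.2,0,0,1,20.5,-23.6,0,0,1,23,-26.5,0,0,1])

```text
time_s: 18.35
tool_pos: [0.5422, 0.0099, 0.1603]
tool_rot: [0.99, 0.143, 0.007, 0.003]
ft_force: [0.2, -0.8, -0.1]
gripper_width: 0.0859
```

```bash
python3 -c "
from h import *
to(.562,.039,.08)"
```

```text
t 18.35 tcp [0.5422 0.0099 0.1603] F [ 0.2 -0.8 -0.1] w 0.0859 shift cm [ 2.61 -2.3   8.05] yaw of tool y -73.59
```

Call:
move_arm(steps=[1.5,-1.3,1,0,1,2.4,-2.1,3,0,1,2.6,-2.3,5,0,1,2.6,-2.3,7,0,1,2.6,-2.3,8,0,1,2.6,-2.3,8,0,1,2.6,-2.3,8,0,1])

```text
time_s: 19.05
tool_pos: [0.5615, 0.0388, 0.0801]
tool_rot: [0.99, 0.143, 0.007, 0.003]
ft_force: [-0.2, 0.9, -0.3]
gripper_width: 0.0855
```

```bash
python3 -c "
from h import *
gview('g12',half=30)
to(.562,.039,.025)"
```

```text
t 19.15 tcp [0.5625 0.0388 0.0812] F [0.3 0.8 0.9] w 0.0852 shift cm [-0.13 -0.08  5.62] yaw of tool y -73.61
```

View pics/g12.png

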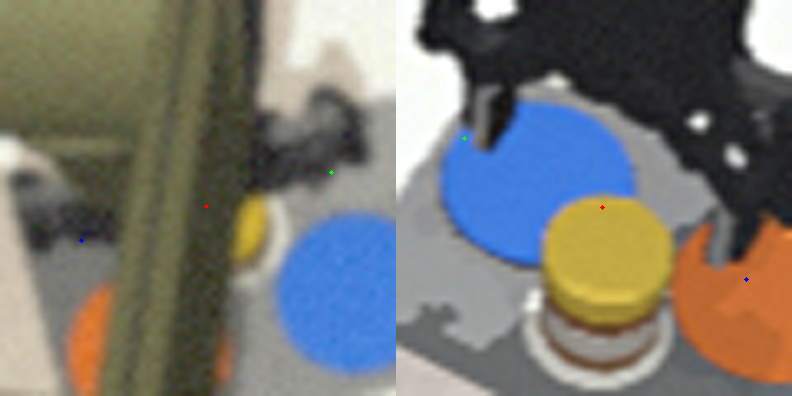

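Call:
move_arm(steps=[-0.2,0,1,0,1,-0.2,0,2.5,0,1,-0.2,0,4,0,1,-0.2,0,5,0,1,-0.2,0,5.5,0,1,-0.2,0,5.5,0,1,-0.2,0,5.5,0,1])

```text
time_s: 19.85
tool_pos: [0.5619, 0.038, 0.0265]
tool_rot: [0.99, 0.142, 0.008, 0.003]
ft_force: [0.0, -0.3, -0.7]
gripper_width: 0.0854
```

```bash
python3 -c "
from h import *
gview('g13',half=30)
to(.562,.039,.025)"
```

```text
t 19.95 tcp [0.5621 0.038  0.0268] F [-0.  -0.3 -0.3] w 0.0853 shift cm [ 0.02 -0.1   0.18] yaw of tool y -73.61
```

View pics/g13.png

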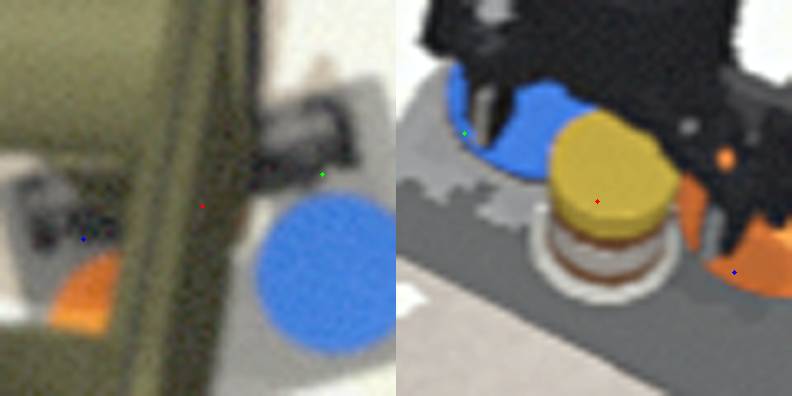

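Call:
move_arm(steps=[-0.3,0,0.2,0,1,-0.3,0,0.2,0,1,-0.3,0,0.2,0,0,-0.3,0,0.2,0,0,-0.3,0,0.2,0,0,-0.3,0,0.2,0,0,-0.3,0,0.2,0,0,-0.3,0,0.2,0,0])

```text
time_s: 20.75
tool_pos: [0.5596, 0.0372, 0.0252]
tool_rot: [0.99, 0.143, 0.009, 0.003]
ft_force: [-0.4, -0.1, 5.3]
gripper_width: 0.0466
```

```bash
python3 -c "
from h import *
gview('g14',half=30)
to(.56,.039,.14)"
```

```text
t 20.85 tcp [0.5597 0.0372 0.0252] F [-0.7 -0.1  5.3] w 0.0465 shift cm [  0.28  -0.06 -11.48] yaw of tool y -73.62
```

View pics/g14.png

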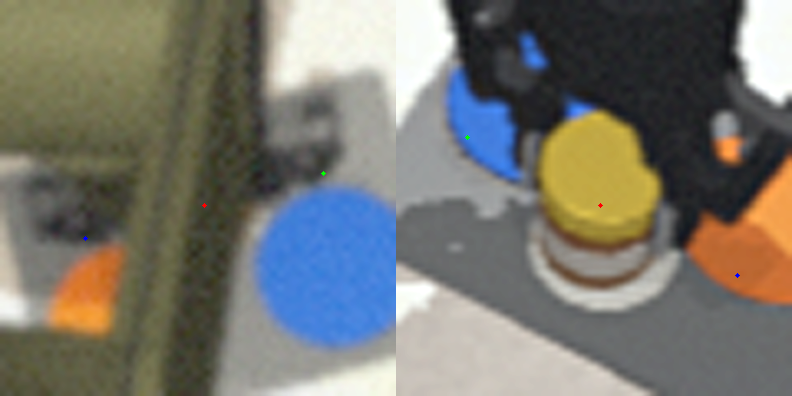

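Call:
move_arm(steps=[0,0,-1,0,0,0,0,-2.5,0,0,0,0,-4.5,0,0,0,0,-6.5,0,0,0,0,-8.5,0,0,0,0,-9.5,0,0,0,0,-10,0,0])

```text
time_s: 21.55
tool_pos: [0.5581, 0.0376, 0.1263]
tool_rot: [0.99, 0.143, 0.01, 0.003]
ft_force: [0.4, -0.1, -0.8]
gripper_width: 0.047
```

```bash
python3 -c "
from h import *
to(.441,.276,.125)"
```

```text
t 21.55 tcp [0.5581 0.0376 0.1263] F [ 0.4 -0.1 -0.8] w 0.047 shift cm [ -4.51 -26.18  -0.21] yaw of tool y -73.62
```

Call:
move_arm(steps=[-0.3,-1.6,0,0,0,-0.8,-4.3,0,0,0,-1.4,-7.8,0,0,0,-2,-11.3,0,0,0,-2.6,-14.8,-0.1,0,0,-3.2,-18.3,-0.1,0,0,-3.8,-21.6,-0.2,0,0,-4.2,-24,-0.2,0,0])

```text
time_s: 22.35
tool_pos: [0.4471, 0.2578, 0.124]
tool_rot: [0.99, 0.143, 0.008, 0.003]
ft_force: [-0.2, -0.0, -1.2]
gripper_width: 0.0469
```

```bash
python3 -c "
from h import *
to(.441,.276,.06)"
```

```text
t 22.35 tcp [0.4471 0.2578 0.124 ] F [-0.2 -0.  -1.2] w 0.0469 shift cm [-0.17 -1.98  6.38] yaw of tool y -73.54
```

Call:
move_arm(steps=[-0.1,-1,0,0,0,-0.2,-1.8,0,0,0,-0.2,-2,1,0,0,-0.2,-2,2.8,0,0,-0.2,-2,4.5,0,0,-0.2,-2,5.8,0,0,-0.2,-2,6.3,0,0,-0.2,-2,6.3,0,0])

```text
time_s: 23.15
tool_pos: [0.4403, 0.275, 0.0596]
tool_rot: [0.99, 0.143, 0.007, 0.004]
ft_force: [-0.1, -0.2, -0.1]
gripper_width: 0.047
```

```bash
python3 -c "
from h import *
gview('g15',bx=[.441,.275,.03],half=45)
to(.441,.276,.02)"
```

```text
t 23.25 tcp [0.4412 0.2758 0.0609] F [ 0.1  0.3 -0.6] w 0.0469 shift cm [-0.07 -0.06  4.09] yaw of tool y -73.59
```

View pics/g15.png

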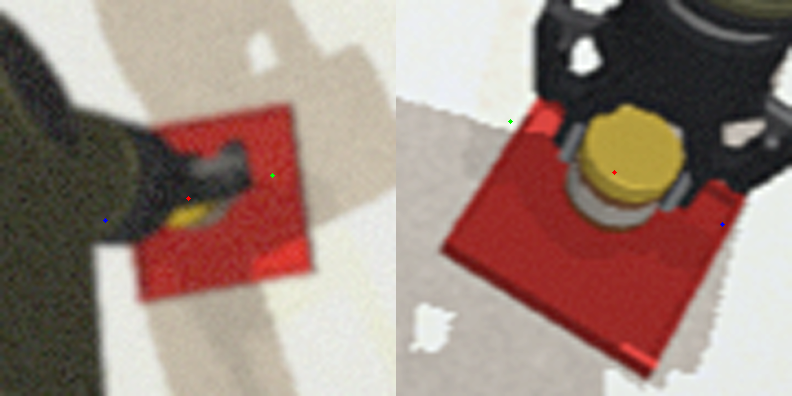

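Call:
move_arm(steps=[-0.1,0,1,0,0,-0.1,0,2.2,0,0,-0.1,0,3.2,0,0,-0.1,0,3.7,0,0,-0.1,0,4,0,0,-0.1,0,4.1,0,0,-0.1,0,4.2,0,0,-0.1,0,4.2,0,0])

```text
time_s: 24.05
tool_pos: [0.4411, 0.2754, 0.0192]
tool_rot: [0.99, 0.143, 0.009, 0.003]
ft_force: [0.3, -0.2, -0.9]
gripper_width: 0.0467
```

Call:
move_arm(steps=[0,0,0.1,0,0,0,0,0.1,0,0])

```text
time_s: 24.25
tool_pos: [0.4413, 0.2755, 0.0191]
tool_rot: [0.99, 0.143, 0.009, 0.003]
ft_force: [-1.7, -1.2, 5.8]
gripper_width: 0.0467
```

Call:
move_arm(steps=[0,0,0,0,0.8,0,0,0,0,0.9,0,0,0,0,0.9,0,0,0,0,0.9,0,0,-1,0,0.9,0,0,-3,0,1,0,0,-6,0,1,0,0,-10,0,1])

```text
time_s: 25.05
tool_pos: [0.4381, 0.2752, 0.1193]
tool_rot: [0.99, 0.143, 0.007, 0.004]
ft_force: [1.2, -0.3, -0.1]
gripper_width: 0.0855
```

```bash
python3 -c "
from h import *
gview('g16',bx=[.441,.275,.03],half=45)
to(.6435,-.197,.125)"
```

```text
t 25.15 tcp [0.4429 0.2778 0.1246] F [ 0.2  0.5 -0.2] w 0.0856 shift cm [ 5.81 51.22  0.47] yaw of tool y -73.58
```

View pics/g16.png

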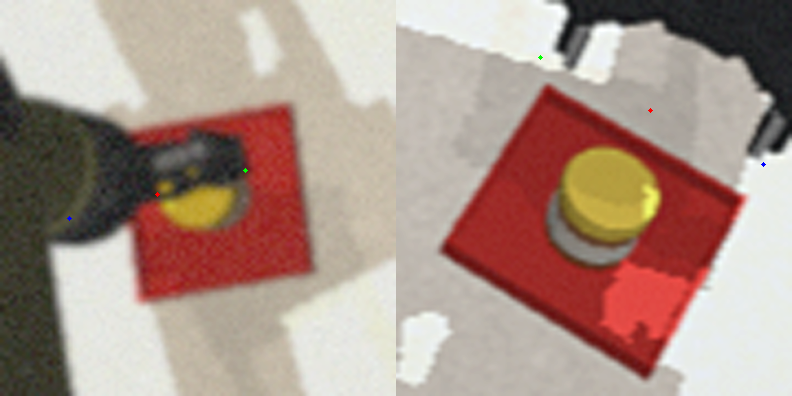

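Call:
move_arm(steps=[0.4,3.5,0,0,1,0.9,8,0,0,1,1.4,12.7,0,0,1,1.9,17.4,0,0,1,2.5,22,0,0,1,3,26.7,0,0,1,3.5,31.4,0.2,0,1,4,36,0.2,0,1])

```text
time_s: 25.95
tool_pos: [0.5831, -0.0581, 0.126]
tool_rot: [0.99, 0.143, 0.014, 0.001]
ft_force: [0.4, 0.4, 0.5]
gripper_width: 0.0857
```

```bash
python3 -c "
from h import *
to(.6435,-.197,.07)"
```

```text
t 25.95 tcp [ 0.5831 -0.0581  0.126 ] F [0.4 0.4 0.5] w 0.0857 shift cm [ 1.71 14.99  5.74] yaw of tool y -73.6
```

Call:
move_arm(steps=[0.5,4,0.1,0,1,0.9,8,0.2,0,1,1.3,11.5,0.2,0,1,1.6,14,0.3,0,1,1.7,15,2,0,1,1.7,15,4.5,0,1,1.7,15,5.7,0,1,1.7,15,5.7,0,1])

```text
time_s: 26.75
tool_pos: [0.6404, -0.1951, 0.067]
tool_rot: [0.99, 0.143, 0.011, -0.001]
ft_force: [0.6, -0.5, -0.3]
gripper_width: 0.0853
```

```bash
python3 -c "
from h import *
gview('g17',half=30)
to(.6435,-.197,.017);print(robot.get_state()['tool_rot'])"
```

```text
t 26.85 tcp [ 0.6428 -0.196   0.0699] F [ 0.4 -0.2  0.2] w 0.0854 shift cm [-0.1   0.09  5.29] yaw of tool y -73.54
[9.89614113e-01 1.43132490e-01 1.32802663e-02 7.95607110e-04]
```

View pics/g17.png

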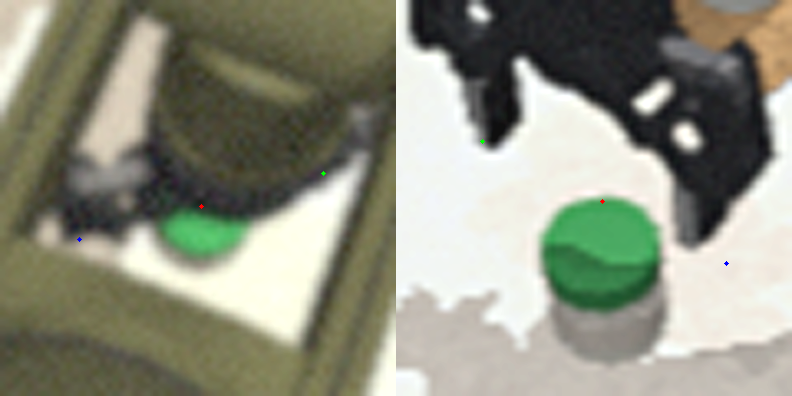

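```bash
python3 -c "
from h import *
to(.6415,-.195,.018)"
```

```text
t 26.85 tcp [ 0.6428 -0.196   0.0699] F [ 0.4 -0.2  0.2] w 0.0854 shift cm [-0.23 -0.16  5.18] yaw of tool y -73.54
```

Call:
move_arm(steps=[-0.2,-0.2,1,0,1,-0.2,-0.2,2.5,0,1,-0.2,-0.2,4,0,1,-0.2,-0.2,5,0,1,-0.2,-0.2,5.2,0,1,-0.2,-0.2,5.2,0,1,-0.2,-0.2,5.2,0,1])

```text
time_s: 27.55
tool_pos: [0.6421, -0.1947, 0.018]
tool_rot: [0.99, 0.143, 0.014, 0.001]
ft_force: [0.0, -0.1, -0.2]
gripper_width: 0.0851
```

```bash
python3 -c "
from h import *
gview('g18',half=30)
to(.6415,-.195,.017);print(robot.get_state()['tool_rot'])"
```

```text
t 27.65 tcp [ 0.6423 -0.1948  0.0185] F [0.6 0.5 0.4] w 0.0858 shift cm [-0.08 -0.    0.15] yaw of tool y -73.55
[0.98961032 0.14309994 0.01387754 0.0011082 ]
```

View pics/g18.png

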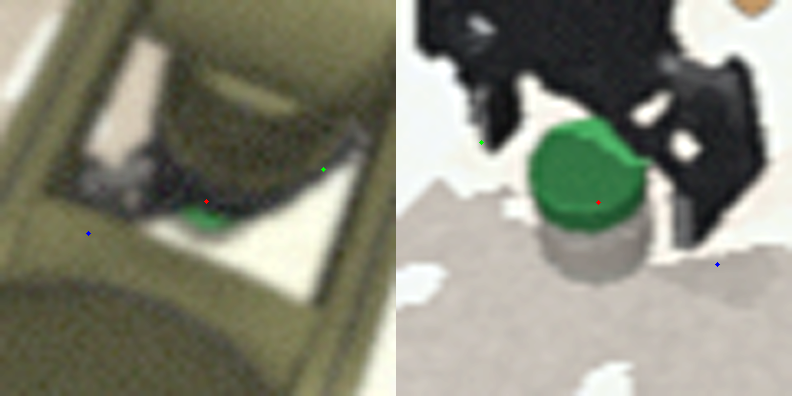

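Call:
move_arm(steps=[0,-0.1,0.15,0,1,0,-0.1,0.15,0,0,0,-0.1,0.15,0,0,0,-0.1,0.15,0,0,0,-0.1,0.15,0,0,0,-0.1,0.15,0,0,0,-0.1,0.15,0,0])

```text
time_s: 28.35
tool_pos: [0.6426, -0.194, 0.0176]
tool_rot: [0.99, 0.143, 0.014, 0.001]
ft_force: [0.2, 0.2, 4.9]
gripper_width: 0.0466
```

```bash
python3 -c "
from h import *
gview('g19',half=30)
to(.6415,-.195,.12);print(robot.get_state()['tool_rot'])"
```

```text
t 28.45 tcp [ 0.6425 -0.194   0.0176] F [ 0.1 -0.2  5.7] w 0.047 shift cm [  0.16   0.13 -10.24] yaw of tool y -73.55
[0.98960725 0.14306476 0.01442354 0.00138914]
```

View pics/g19.png

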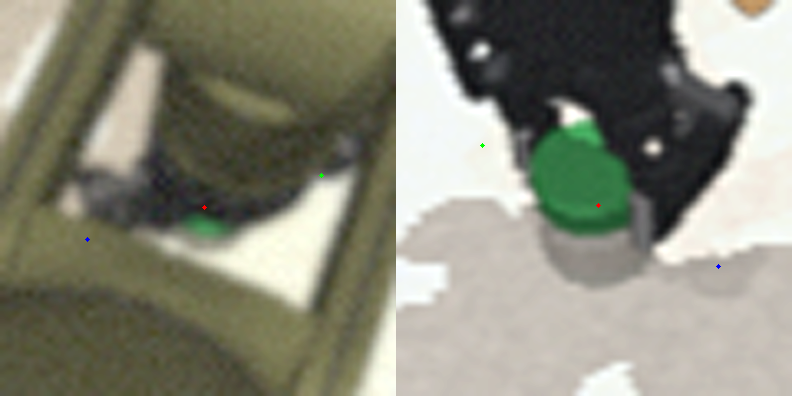

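Call:
move_arm(steps=[0,0,-1,0,0,0,0,-2.5,0,0,0,0,-4.5,0,0,0,0,-6.5,0,0,0,0,-8.5,0,0,0,0,-9.5,0,0,0,0,-10,0,0])

```text
time_s: 29.15
tool_pos: [0.6402, -0.1944, 0.1194]
tool_rot: [0.99, 0.143, 0.015, 0.002]
ft_force: [0.2, 0.2, -0.3]
gripper_width: 0.0464
```

```bash
python3 coast.py; python3 -c "
from h import *
to(.56,.038,.12)
d=cam('top');marks(d,'top',['pot_place','coaster_blue','coaster_orange'])
d=cam('scene');marks(d,'scene',['pot_place','coaster_blue','coaster_orange'])"
```

```text
blue top [292.6 194.9] [285 186  17  20 245] [ 0.5405 -0.0111]
blue scene [334.9 234.3] [320 222  30  25 578] [ 0.5358 -0.016 ]
orange top [265. 206.] [253 194  25  25 479] [0.5046 0.0723]
orange scene [370.4 251.4] [356 239  30  26 625] [0.5062 0.0796]
t 29.25 tcp [ 0.6398 -0.1942  0.1183] F [ 0.7 -0.8 -0.3] w 0.0467 shift cm [ -1.07 -24.53  -0.39] yaw of tool y -73.55
top pot_place 0.79 [0.5594 0.0406 0.0044]
top coaster_blue 0.76 [ 0.5338 -0.0231  0.0073]
top coaster_orange 0.68 [0.5075 0.0775 0.0065]
scene pot_place 0.53 [0.561  0.0439 0.0056]
scene coaster_blue 0.75 [ 0.5341 -0.0154  0.0048]
scene coaster_orange 0.58 [0.5036 0.0745 0.0048]Traceback (most recent call last):
  File "coast.py", line 8, in <module>
    c,st=cen(dd,lo,hi,r);print(n,nm,c.round(1),st,ray(dd,*c,z)[:2].round(4))
         ~~~^^^^^^^^^^^^
  File "coast.py", line 5, in cen
    n,l,st,ce=cv2.connectedComponentsWithStats(k);i=1+np.argmax(st[1:,4]);return ce[i],st[i]
                                                      ~~~~~~~~~^^^^^^^^^^
    return _wrapfunc(a, 'argmax', axis=axis, out=out, **kwds)
    return bound(*args, **kwds)
ValueError: attempt to get argmax of an empty sequence
```

Call:
move_arm(steps=[-0.1,-1.6,-0.3,0,0,-0.2,-4.3,-0.3,0,0,-0.3,-7.5,-0.3,0,0,-0.5,-10.8,-0.3,0,0,-0.6,-14,-0.3,0,0,-0.8,-17.3,-0.3,0,0,-0.9,-20.3,-0.3,0,0,-1,-22.5,-0.3,0,0])

```text
time_s: 30.45
tool_pos: [0.564, 0.0216, 0.1182]
tool_rot: [0.99, 0.144, 0.013, 0.001]
ft_force: [0.6, -1.1, -1.1]
gripper_width: 0.0467
```

```bash
python3 -c "
from h import *
to(.56,.0395,.065)"
```

```text
t 30.45 tcp [0.564  0.0216 0.1182] F [ 0.6 -1.1 -1.1] w 0.0467 shift cm [-0.02 -1.86  5.31] yaw of tool y -73.49
```

Call:
move_arm(steps=[0,-1,0,0,0,0,-1.7,0,0,0,0,-1.9,1,0,0,0,-1.9,2.5,0,0,0,-1.9,4,0,0,0,-1.9,5.2,0,0,0,-1.9,6,0,0,0,-1.9,6,0,0])

```text
time_s: 31.25
tool_pos: [0.5594, 0.0395, 0.0566]
tool_rot: [0.99, 0.143, 0.012, 0.0]
ft_force: [0.5, 0.1, -0.8]
gripper_width: 0.0464
```

```bash
python3 -c "
from h import *
gview('g20',half=30)
to(.56,.0395,.028)"
```

```text
t 31.35 tcp [0.5604 0.0397 0.058 ] F [ 0.7  0.2 -0.4] w 0.0469 shift cm [-0.13 -0.01  3.  ] yaw of tool y -73.51
```

View pics/g20.png

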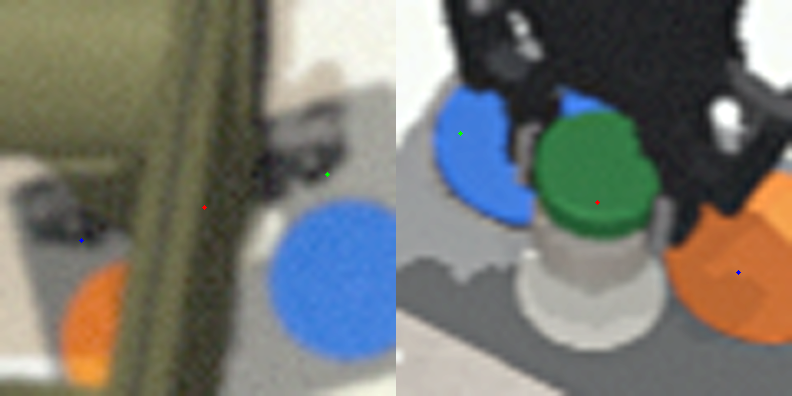

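Call:
move_arm(steps=[-0.2,0,0.7,0,0,-0.2,0,1.5,0,0,-0.2,0,2.1,0,0,-0.2,0,2.3,0,0,-0.2,0,2.3,0,0,-0.2,0,2.3,0,0])

```text
time_s: 31.95
tool_pos: [0.5592, 0.0392, 0.0349]
tool_rot: [0.99, 0.143, 0.013, 0.001]
ft_force: [0.7, -0.7, -1.4]
gripper_width: 0.047
```

```bash
python3 -c "
from h import *
gview('g21',half=22)
to(.56,.0395,.028)"
```

```text
t 32.05 tcp [0.5594 0.0392 0.0352] F [-0.9 -0.2 -0.2] w 0.0462 shift cm [ 0.05 -0.01  0.72] yaw of tool y -73.51
```

View pics/g21.png

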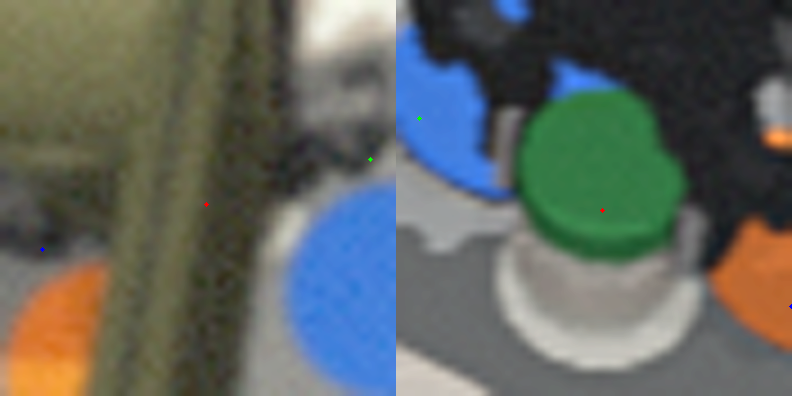

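Call:
move_arm(steps=[-0.05,0,0.3,0,0,-0.05,0,0.6,0,0,-0.05,0,0.75,0,0,-0.05,0,0.8,0,0,-0.05,0,0.8,0,0])

```text
time_s: 32.55
tool_pos: [0.5589, 0.0391, 0.0275]
tool_rot: [0.99, 0.143, 0.013, 0.001]
ft_force: [-1.2, -0.3, 3.4]
gripper_width: 0.0464
```

Call:
move_arm(steps=[0,0,0,0,0.8,0,0,0,0,0.9,0,0,0,0,0.9,0,0,0,0,0.9,0,0,-1,0,0.9,0,0,-3,0,1,0,0,-6.5,0,1,0,0,-11,0,1])

```text
time_s: 33.35
tool_pos: [0.5543, 0.0388, 0.1375]
tool_rot: [0.99, 0.143, 0.011, 0.0]
ft_force: [1.7, 1.4, 1.5]
gripper_width: 0.0855
```

```bash
python3 -c "
from h import *
gview('g22',bx=[.545,.03,.02],half=30)
to(.3976,-.3113,.17)"
```

```text
t 33.45 tcp [0.5605 0.0388 0.1442] F [1.  0.5 0.5] w 0.0853 shift cm [-25.45  28.97  -3.32] yaw of tool y -73.51
```

View pics/g22.png

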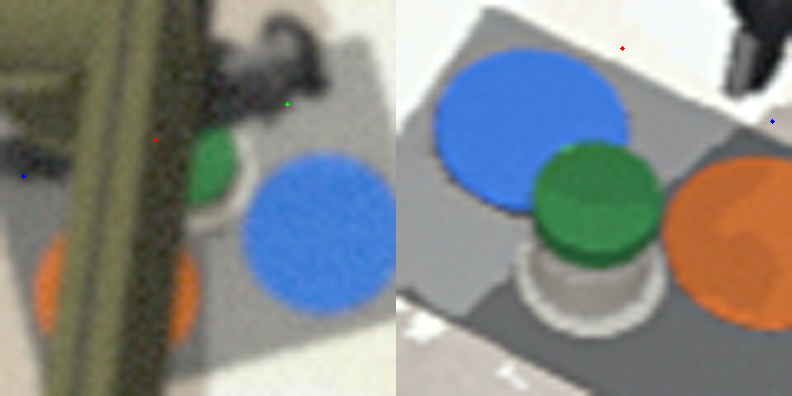

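```bash
python3 -c "
from h import *
to(.488,-.3036,.16)"
```

```text
t 33.45 tcp [0.5605 0.0388 0.1442] F [1.  0.5 0.5] w 0.0853 shift cm [-16.61  30.79  -1.96] yaw of tool y -73.51
```

Call:
move_arm(steps=[-1.5,2.8,-2,0,1,-3.3,6,-2,0,1,-5.3,9.8,-2,0,1,-7.4,13.6,-2,0,1,-9.4,17.4,-2,0,1,-11.4,21.2,-2,0,1,-13.4,24.8,-2,0,1,-15,27.8,-2,0,1])

```text
time_s: 34.25
tool_pos: [0.4941, -0.2725, 0.161]
tool_rot: [0.99, 0.143, 0.02, 0.002]
ft_force: [0.4, 0.0, 0.2]
gripper_width: 0.0853
```

```bash
python3 -c "
from h import *
to(.488,-.3036,.15);to(.488,-.3036,.0700)"
```

```text
t 34.25 tcp [ 0.4941 -0.2725  0.161 ] F [0.4 0.  0.2] w 0.0853 shift cm [-1.51  2.8   1.07] yaw of tool y -73.56
t 34.25 tcp [ 0.4941 -0.2725  0.161 ] F [0.4 0.  0.2] w 0.0853 shift cm [-1.82  2.72  9.06] yaw of tool y -73.56
```

Call:
move_arm(steps=[-0.8,1.4,0.2,0,1,-1.3,2.4,0.5,0,1,-1.5,2.8,1,0,1,-1.5,2.8,1,0,1,-1.5,2.8,1,0,1])

```text
time_s: 34.75
tool_pos: [0.488, -0.3023, 0.1503]
tool_rot: [0.989, 0.143, 0.019, 0.001]
ft_force: [0.0, 0.4, -0.3]
gripper_width: 0.0857
```

```bash
python3 -c "
from h import *
gview('g23',half=30)
to(.488,-.3036,.0700);print(robot.get_state()['tool_rot'])"
```

```text
t 34.85 tcp [ 0.4883 -0.3025  0.1507] F [-0.3 -0.2 -0.1] w 0.0853 shift cm [-0.37  0.03  8.06] yaw of tool y -73.49
[0.98943039 0.1436464  0.01976612 0.00158336]
```

View pics/g23.png

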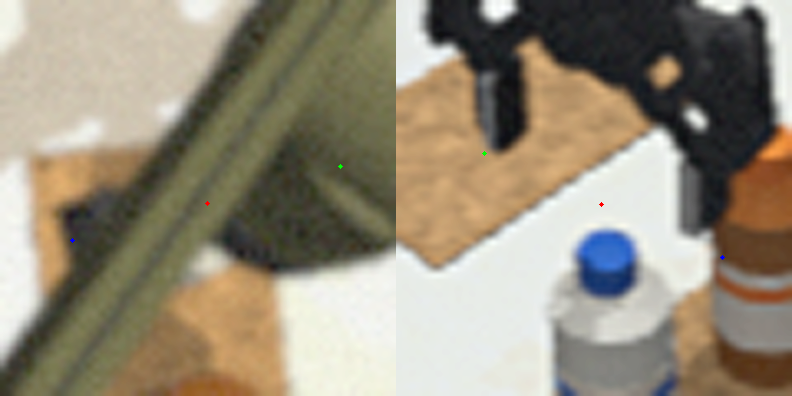

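Call:
move_arm(steps=[-0.1,0,1.5,0,1,-0.2,0,4,0,1,-0.3,0,6,0,1,-0.3,0,7.5,0,1,-0.3,0,8,0,1,-0.3,0,8,0,1,-0.3,0,8,0,1,-0.3,0,8,0,1])

```text
time_s: 35.65
tool_pos: [0.4894, -0.3034, 0.0717]
tool_rot: [0.989, 0.144, 0.021, 0.002]
ft_force: [-0.9, 0.2, 0.7]
gripper_width: 0.0855
```

Call:
move_arm(steps=[0,0,0,0,0,0,0,0,0,0,0,0,0,0,0,0,0,0,0,0,0,0,0,0,0,0,0,0,0,0])

```text
time_s: 36.25
tool_pos: [0.4897, -0.3035, 0.0727]
tool_rot: [0.989, 0.144, 0.021, 0.003]
ft_force: [-0.2, 1.3, 5.3]
gripper_width: 0.0508
```

```bash
python3 -c "
from h import *
gview('g24',half=30)
to(.488,-.3036,.170);print(robot.get_state()['tool_rot'])"
```

```text
t 36.35 tcp [ 0.4897 -0.3035  0.0726] F [-0.6  1.3  5.3] w 0.0503 shift cm [ 0.24  0.07 -9.73] yaw of tool y -73.48
[0.98938894 0.14374506 0.02098102 0.00258446]
```

View pics/g24.png

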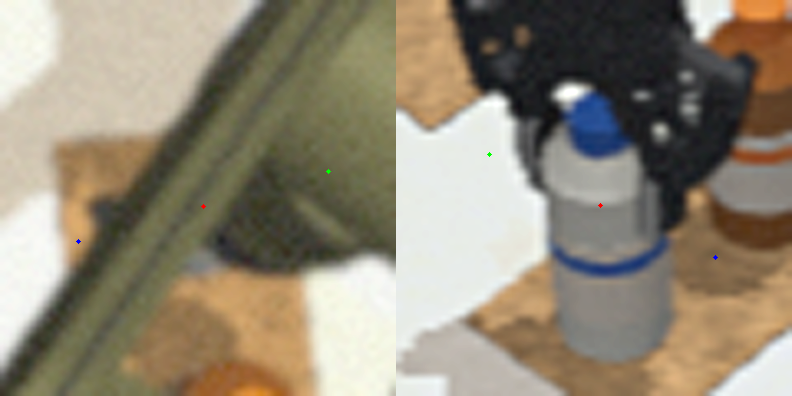

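Call:
move_arm(steps=[0.05,0,-1,0,0,0.1,0,-2.5,0,0,0.2,0,-4,0,0,0.25,0,-5.5,0,0,0.3,0,-7,0,0,0.35,0,-8.2,0,0,0.35,0,-9,0,0,0.35,0,-9,0,0])

```text
time_s: 37.15
tool_pos: [0.4898, -0.3031, 0.164]
tool_rot: [0.989, 0.144, 0.022, 0.003]
ft_force: [0.9, -0.3, -1.9]
gripper_width: 0.0504
```

```bash
python3 -c "
from h import *
to(.534,-.0197,.165)"
```

```text
t 37.15 tcp [ 0.4898 -0.3031  0.164 ] F [ 0.9 -0.3 -1.9] w 0.0504 shift cm [ 12.31 -25.91   0.08] yaw of tool y -73.48
```

Call:
move_arm(steps=[0.7,-1.5,0,0,0,2,-4.2,0,0,0,3.6,-7.5,0,0,0,5.2,-10.9,0,0,0,6.8,-14.2,0,0,0,8.3,-17.4,0,0,0,9.5,-20,0,0,0,10.3,-21.7,0,0,0])

```text
time_s: 37.95
tool_pos: [0.5255, -0.0624, 0.1645]
tool_rot: [0.989, 0.145, 0.021, 0.002]
ft_force: [0.5, -0.1, -2.4]
gripper_width: 0.0505
```

```bash
python3 -c "
from h import *
to(.534,-.0197,.165);to(.534,-.0197,.12)"
```

```text
t 37.95 tcp [ 0.5255 -0.0624  0.1645] F [ 0.5 -0.1 -2.4] w 0.0505 shift cm [ 2.04 -3.85 -0.  ] yaw of tool y -73.38
t 37.95 tcp [ 0.5255 -0.0624  0.1645] F [ 0.5 -0.1 -2.4] w 0.0505 shift cm [ 1.85 -3.89  4.49] yaw of tool y -73.38
```

Call:
move_arm(steps=[0.9,-1.8,0,0,0,1.6,-3.1,0,0,0,2,-3.7,0,0,0,2,-3.9,1,0,0,1.9,-3.9,2.5,0,0,1.8,-3.9,4.2,0,0,1.7,-3.9,5.5,0,0,1.7,-3.9,5.5,0,0])

```text
time_s: 38.75
tool_pos: [0.5307, -0.0207, 0.1073]
tool_rot: [0.989, 0.144, 0.018, 0.002]
ft_force: [-0.2, -0.0, -2.8]
gripper_width: 0.0503
```

```bash
python3 -c "
from h import *
gview('g25',bx=[.54,.0,.03],half=35)
to(.534,-.0197,.0786)"
```

```text
t 38.85 tcp [ 0.5326 -0.0208  0.1093] F [ 0.9  1.  -2.9] w 0.0502 shift cm [ 0.05 -0.09  3.07] yaw of tool y -73.43
```

View pics/g25.png

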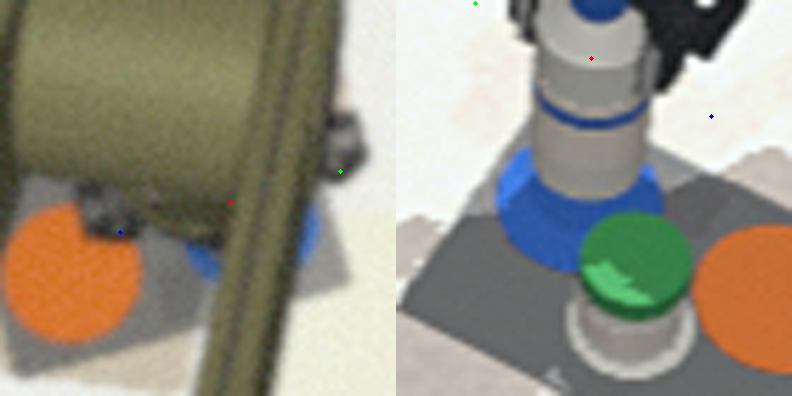

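Call:
move_arm(steps=[0.2,0.1,0.7,0,0,0.2,0.1,1.5,0,0,0.2,0.1,2.1,0,0,0.2,0.1,2.5,0,0,0.2,0.1,2.6,0,0,0.2,0.1,2.6,0,0])

```text
time_s: 39.45
tool_pos: [0.5357, -0.021, 0.0832]
tool_rot: [0.989, 0.144, 0.02, 0.002]
ft_force: [0.4, -0.7, -2.4]
gripper_width: 0.0505
```

```bash
python3 -c "
from h import *
gview('g26',bx=[.54,.0,.03],half=30)
to(.5355,-.0217,.0786)"
```

```text
t 39.55 tcp [ 0.536  -0.0211  0.0836] F [ 0.4  0.2 -2.3] w 0.0511 shift cm [-0.09  0.04  0.49] yaw of tool y -73.43
```

View pics/g26.png

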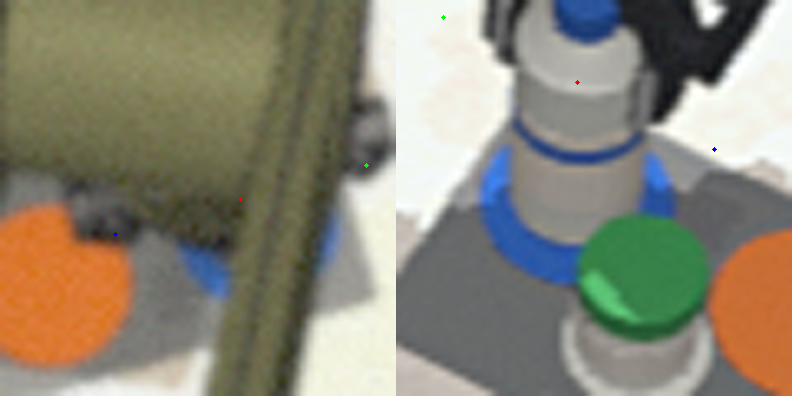

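Call:
move_arm(steps=[-0.05,0,0.2,0,0,-0.05,0,0.4,0,0,-0.05,0,0.5,0,0,-0.05,0,0.6,0,0,-0.05,0,0.6,0,0])

```text
time_s: 40.05
tool_pos: [0.5359, -0.0211, 0.0787]
tool_rot: [0.989, 0.144, 0.021, 0.002]
ft_force: [-2.2, 1.3, 6.9]
gripper_width: 0.0506
```

Call:
move_arm(steps=[0,0,0,0,0.8,0,0,0,0,1,0,0,0,0,1,0,0,0,0,1,0.05,0,-1,0,1,0.1,0,-3,0,1,0.2,0,-6,0,1,0.3,0,-9,0,1])

```text
time_s: 40.85
tool_pos: [0.5347, -0.0203, 0.1698]
tool_rot: [0.989, 0.144, 0.02, 0.002]
ft_force: [1.3, 1.0, -0.2]
gripper_width: 0.0856
```

```bash
python3 -c "
from h import *
gview('g27',bx=[.54,.0,.03],half=35)
to(.398,-.3113,.165);print(robot.get_state()['tool_rot'])"
```

```text
t 40.95 tcp [ 0.5384 -0.0207  0.1736] F [1.1 0.7 0.3] w 0.0855 shift cm [-21.78  23.84   0.15] yaw of tool y -73.43
[0.98921846 0.14421074 0.02522968 0.00368205]
```

View pics/g27.png

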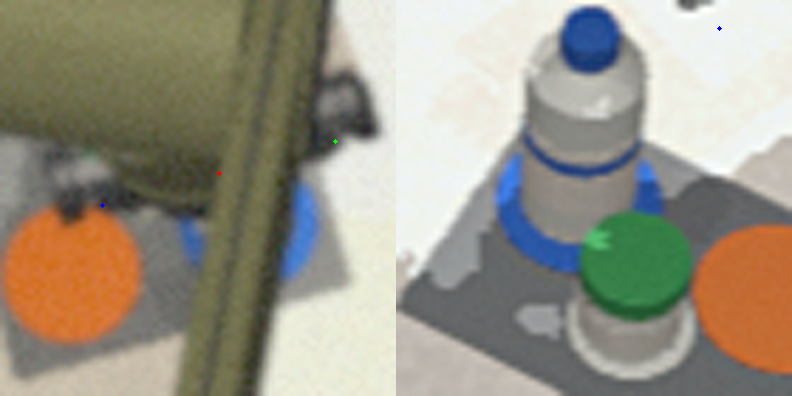

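Call:
move_arm(steps=[-2,2.2,0,0,1,-4.8,5.2,0,0,1,-7.8,8.5,0,0,1,-10.8,11.8,0,0,1,-13.8,15,0,0,1,-16.6,18.1,0,0,1,-18.8,20.5,0,0,1,-20.3,22.1,0,0,1])

```text
time_s: 41.75
tool_pos: [0.4058, -0.2924, 0.1668]
tool_rot: [0.989, 0.143, 0.025, 0.004]
ft_force: [0.6, -0.0, -1.2]
gripper_width: 0.0855
```

```bash
python3 -c "
from h import *
to(.398,-.3113,.15);print(robot.get_state()['tool_rot'])"
```

```text
t 41.75 tcp [ 0.4058 -0.2924  0.1668] F [ 0.6 -0.  -1.2] w 0.0855 shift cm [-1.36  1.56  1.64] yaw of tool y -73.54
[0.98935692 0.14329342 0.02500357 0.00383447]
```

Call:
move_arm(steps=[-0.7,0.8,0.2,0,1,-1.2,1.4,0.8,0,1,-1.35,1.6,1.6,0,1,-1.35,1.6,1.6,0,1,-1.35,1.6,1.6,0,1])

```text
time_s: 42.25
tool_pos: [0.3983, -0.3104, 0.1498]
tool_rot: [0.989, 0.144, 0.025, 0.003]
ft_force: [-0.7, -0.7, -0.8]
gripper_width: 0.0853
```

```bash
python3 -c "
from h import *
gview('g28',half=30)
to(.398,-.3113,.072);print(robot.get_state()['tool_rot'])"
```

```text
t 42.35 tcp [ 0.3986 -0.3108  0.1503] F [-1.  -0.2  0.4] w 0.0851 shift cm [-0.45 -0.08  7.82] yaw of tool y -73.47
[0.98926765 0.14391471 0.02499676 0.00363874]
```

View pics/g28.png

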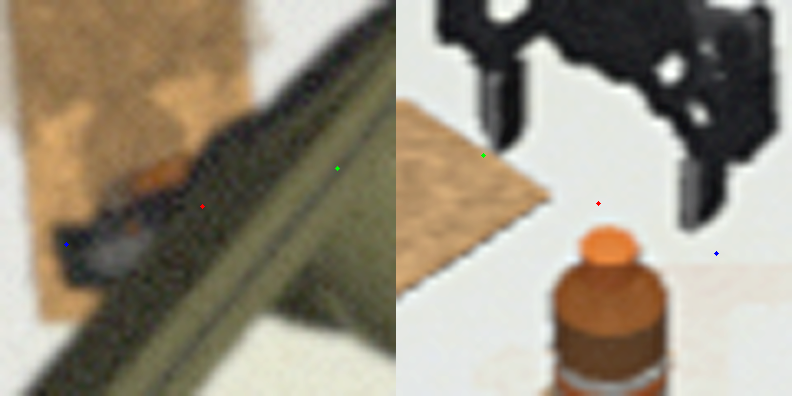

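Call:
move_arm(steps=[-0.1,-0.1,1.5,0,1,-0.2,-0.1,4,0,1,-0.3,-0.1,6,0,1,-0.4,-0.1,7.5,0,1,-0.4,-0.1,8,0,1,-0.4,-0.1,8,0,1,-0.4,-0.1,8,0,1,-0.4,-0.1,8,0,1])

```text
time_s: 43.15
tool_pos: [0.3993, -0.3115, 0.0712]
tool_rot: [0.989, 0.144, 0.026, 0.004]
ft_force: [0.1, 0.7, -1.1]
gripper_width: 0.0851
```

Call:
move_arm(steps=[0,0,0,0,0,0,0,0,0,0,0,0,0,0,0,0,0,0,0,0,0,0,0,0,0,0,0,0,0,0])

```text
time_s: 43.75
tool_pos: [0.3995, -0.3114, 0.0721]
tool_rot: [0.989, 0.144, 0.026, 0.005]
ft_force: [-0.9, 1.8, 5.8]
gripper_width: 0.0505
```

```bash
python3 -c "
from h import *
gview('g29',half=30)
to(.398,-.3113,.164)"
```

```text
t 43.85 tcp [ 0.3995 -0.3114  0.072 ] F [-0.7  2.3  6.2] w 0.0509 shift cm [ 0.32  0.1  -9.19] yaw of tool y -73.46
```

View pics/g29.png

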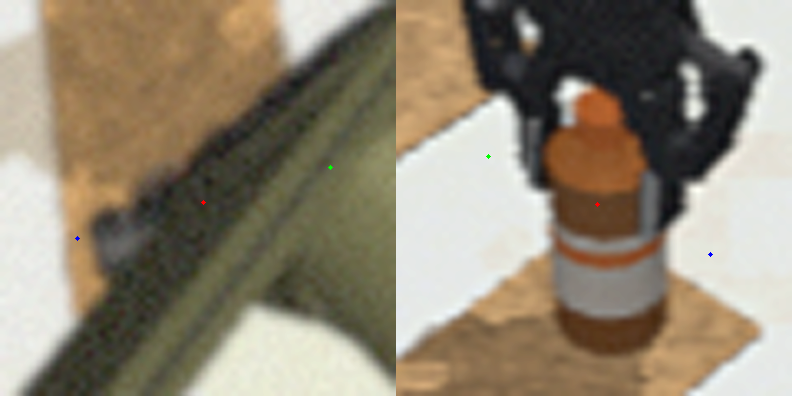

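Call:
move_arm(steps=[0.05,0,-1,0,0,0.15,0,-2.8,0,0,0.25,0,-5,0,0,0.4,0,-7.5,0,0,0.5,0,-10,0,0,0.65,0,-12.5,0,0,0.75,0,-14.8,0,0,0.8,0,-16,0,0])

```text
time_s: 44.65
tool_pos: [0.3992, -0.3094, 0.2348]
tool_rot: [0.989, 0.144, 0.027, 0.006]
ft_force: [-0.6, -1.0, -1.8]
gripper_width: 0.0507
```

```bash
python3 -c "
from h import *
to(.508,.074,.235)"
```

```text
t 44.65 tcp [ 0.3992 -0.3094  0.2348] F [-0.6 -1.  -1.8] w 0.0507 shift cm [ 21.35 -33.65   0.42] yaw of tool y -73.47
```

Call:
move_arm(steps=[0.9,-1.4,0,0,0,2.3,-3.7,0,0,0,4.2,-6.7,0.1,0,0,6.1,-9.7,0.1,0,0,8,-12.6,0.1,0,0,9.9,-15.6,0.2,0,0,11.3,-17.8,0.2,0,0,12.2,-19.2,0.2,0,0])

```text
time_s: 45.45
tool_pos: [0.4611, -0.0885, 0.235]
tool_rot: [0.989, 0.145, 0.027, 0.006]
ft_force: [0.7, -0.5, -1.7]
gripper_width: 0.0505
```

```bash
python3 -c "
from h import *
to(.508,.074,.235)"
```

```text
t 45.45 tcp [ 0.4611 -0.0885  0.235 ] F [ 0.7 -0.5 -1.7] w 0.0505 shift cm [  9.15 -14.22   0.2 ] yaw of tool y -73.38
```

Call:
move_arm(steps=[0.9,-1.4,0,0,0,2.5,-3.9,0,0,0,4.4,-6.8,0.1,0,0,6.2,-9.7,0.1,0,0,7.7,-12,0.2,0,0,8.7,-13.5,0.2,0,0,9.2,-14.2,0.2,0,0,9.2,-14.2,0.2,0,0])

```text
time_s: 46.25
tool_pos: [0.5084, 0.0746, 0.2346]
tool_rot: [0.989, 0.146, 0.026, 0.005]
ft_force: [0.3, -0.7, -1.4]
gripper_width: 0.0505
```

```bash
python3 -c "
from h import *
to(.508,.074,.12)"
```

```text
t 46.25 tcp [0.5084 0.0746 0.2346] F [ 0.3 -0.7 -1.4] w 0.0505 shift cm [-0.63 -0.17 11.44] yaw of tool y -73.29
```

Call:
move_arm(steps=[-0.05,0,1.2,0,0,-0.2,-0.1,3.2,0,0,-0.3,-0.1,5.5,0,0,-0.45,-0.15,7.8,0,0,-0.55,-0.15,9.8,0,0,-0.6,-0.15,11,0,0,-0.65,-0.15,11.7,0,0,-0.65,-0.15,11.7,0,0])

```text
time_s: 47.05
tool_pos: [0.5067, 0.0728, 0.1161]
tool_rot: [0.989, 0.145, 0.025, 0.005]
ft_force: [-0.4, -0.2, -1.5]
gripper_width: 0.0506
```

```bash
python3 -c "
from h import *
gview('g30',bx=[.52,.05,.03],half=35)
to(.508,.074,.078)"
```

```text
t 47.15 tcp [0.5082 0.0732 0.1176] F [ 0.1 -0.5 -1.5] w 0.0508 shift cm [-0.19 -0.15  3.95] yaw of tool y -73.33
```

View pics/g30.png

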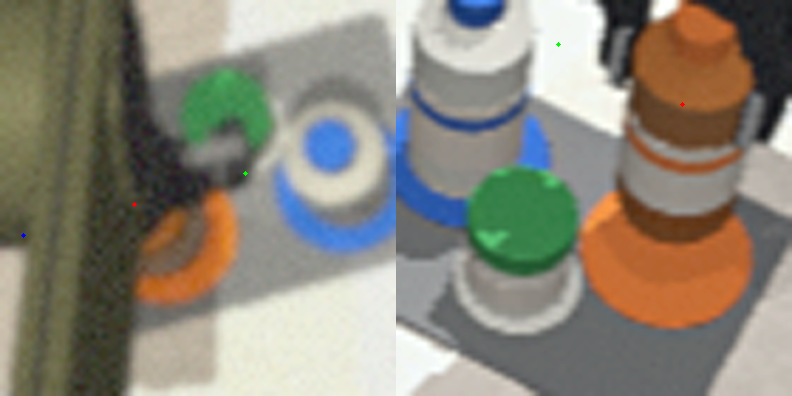

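```bash
python3 -c "
from h import *
to(.5077,.072,.083)"
```

```text
t 47.15 tcp [0.5082 0.0732 0.1176] F [ 0.1 -0.5 -1.5] w 0.0508 shift cm [-0.26  0.04  3.45] yaw of tool y -73.33
```

Call:
move_arm(steps=[-0.1,0.05,0.7,0,0,-0.15,0.05,1.6,0,0,-0.2,0.05,2.5,0,0,-0.25,0.05,3.1,0,0,-0.25,0.05,3.4,0,0,-0.25,0.05,3.4,0,0])

```text
time_s: 47.75
tool_pos: [0.5073, 0.0719, 0.0828]
tool_rot: [0.989, 0.145, 0.026, 0.006]
ft_force: [0.1, -1.0, -0.6]
gripper_width: 0.0506
```

```bash
python3 -c "
from h import *
gview('g31',bx=[.52,.05,.03],half=30)
to(.508,.074,.078)"
```

```text
t 47.85 tcp [0.5079 0.072  0.0835] F [ 0.2  0.1 -1.5] w 0.0505 shift cm [ 0.04 -0.2   0.55] yaw of tool y -73.32
```

View pics/g31.png

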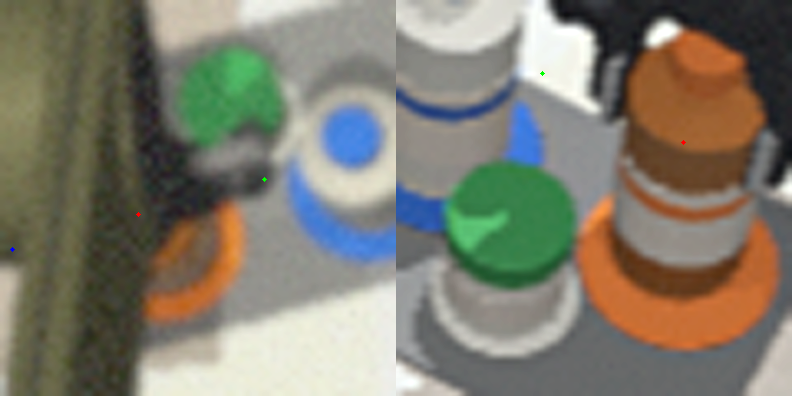

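Call:
move_arm(steps=[0.15,-0.15,0.2,0,0,0.15,-0.15,0.4,0,0,0.15,-0.15,0.5,0,0,0.15,-0.15,0.6,0,0,0.15,-0.15,0.65,0,0,0.15,-0.15,0.65,0,0])

```text
time_s: 48.45
tool_pos: [0.5097, 0.074, 0.078]
tool_rot: [0.989, 0.145, 0.027, 0.005]
ft_force: [-1.8, 0.6, 6.3]
gripper_width: 0.0503
```

Call:
move_arm(steps=[0,0,0,0,0.8,0,0,0,0,1,0,0,0,0,1,0,0,0,0,1,0.05,0,-1,0,1,0.15,0,-3,0,1,0.3,0,-6,0,1,0.5,0,-10,0,1])

```text
time_s: 49.25
tool_pos: [0.5075, 0.0757, 0.1783]
tool_rot: [0.989, 0.145, 0.025, 0.005]
ft_force: [0.5, -0.1, -0.3]
gripper_width: 0.0854
```

```bash
python3 -c "
from h import *
gview('g32',bx=[.52,.05,.03],half=35)
to(.41,-.2,.23)"
```

```text
t 49.35 tcp [0.5131 0.0762 0.1841] F [0.9 0.2 0.6] w 0.0857 shift cm [-17.51  23.59  -5.21] yaw of tool y -73.33
```

View pics/g32.png

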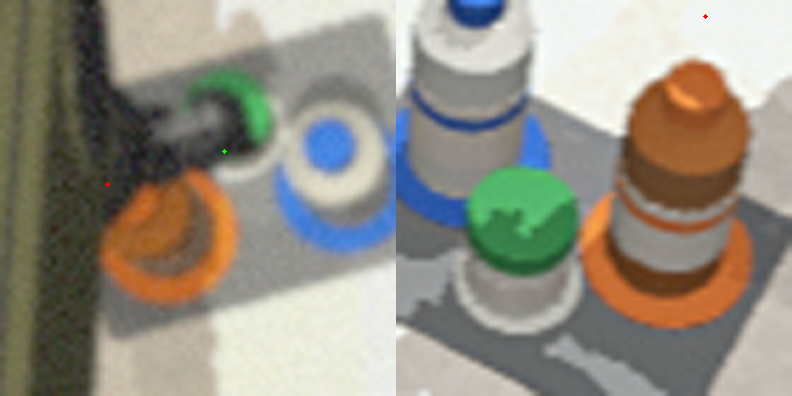

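Everything stands. I'll raise the arm and move it clear for a final look.

Call:
move_arm(steps=[0,0,-3,0,1,-1,1.3,-5,0,1,-4,5.3,-5.2,0,1,-7,9.3,-5.2,0,1,-10,13.3,-5.2,0,1,-13,17.3,-5.2,0,1,-15.5,20.8,-5.2,0,1,-17,22.8,-5.2,0,1])

```text
time_s: 50.15
tool_pos: [0.4111, -0.1935, 0.2301]
tool_rot: [0.989, 0.144, 0.033, 0.006]
ft_force: [0.4, 0.8, -1.1]
gripper_width: 0.0849
```

Run:
```python
from h import *
d=cam('top');s=cam('scene')
a=cv2.resize(d['image'][150:240,225:325],(400,360),interpolation=cv2.INTER_CUBIC);b=cv2.resize(s['image'][190:280,295:395],(400,360),interpolation=cv2.INTER_CUBIC)
cv2.imwrite('pics/f1.png',cv2.convertScaleAbs(np.hstack([a,b]),alpha=1.4));cv2.imwrite('pics/f2.png',s['image'])
for c,dd in (('top',cam('top')),('scene',cam('scene'))): 
    robot.read_camera(c); marks(dd,c,N)
to(.4,-.2,.23)
```

```text
top blue_bottle_center 0.77 [ 0.5382 -0.027   0.0706]
top blue_bottle_center 0.6 [0.5051 0.0741 0.0054]
top orange_bottle_center 0.65 [0.5039 0.0707 0.07  ]
top orange_bottle_center 0.59 [ 0.4422 -0.3109 -0.0009]
top full_pot_center 0.55 [0.4425 0.2753 0.032 ]
top fresh_pot_center 0.74 [0.5595 0.0339 0.0319]
top coaster_blue 0.67 [ 0.5358 -0.0213  0.0061]
top coaster_orange 0.48 [0.5064 0.0735 0.0048]
top pot_place 0.53 [0.5599 0.0389 0.0055]
top side_mat 0.87 [ 0.4415 -0.3121  0.0016]
top side_mat 0.71 [ 0.3877 -0.52   -0.0015]
top out_tray 0.56 [ 0.4389  0.2742 -0.0011]
top stamp_center 0.46 [0.6372 0.2119 0.0283]
top stamp_center 0.46 [0.5592 0.0353 0.0339]
scene blue_bottle_center 0.94 [ 0.5356 -0.0124  0.0729]
scene orange_bottle_center 0.88 [0.5043 0.0795 0.0746]
scene full_pot_center 0.7 [0.4457 0.2758 0.0257]
scene fresh_pot_center 0.74 [0.5603 0.0375 0.0371]
scene coaster_blue 0.57 [ 0.5314 -0.0162  0.0048]
scene coaster_orange 0.64 [0.503  0.0771 0.0068]
scene pot_place 0.62 [0.5638 0.0447 0.0033]
scene side_mat 0.94 [ 4.398e-01 -3.025e-01 -4.000e-04]
scene side_mat 0.7 [ 0.3859 -0.5159 -0.004 ]
scene out_tray 0.63 [0.4434 0.2741 0.0005]
scene stamp_center 0.94 [0.6297 0.2234 0.0246]
t 51.45 tcp [ 0.4126 -0.191   0.23  ] F [0.4 0.7 0.1] w 0.0855 shift cm [-1.46  0.5  -0.08] yaw of tool y -73.34
```

View pics/f1.png

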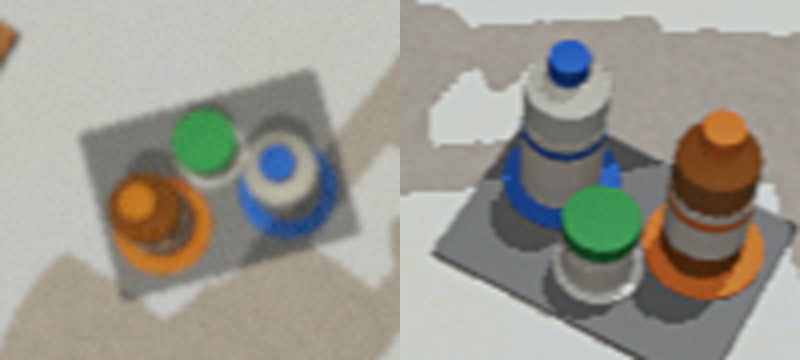

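View pics/f2.png

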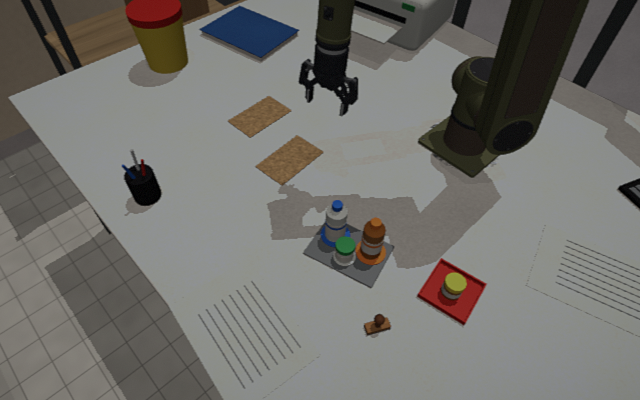

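```bash
python3 -c "
from bench import robot
print(robot.hand_in())"
```

```text
the job is handed in; nothing more can be done
None
```

The job is done and handed in at about 51 s of the 128 s allowed; the hand-in gives no verdict. I put both bottles upright on the cork mat farthest to the robot's left, at y ≈ -0.31. Then I set the full pot in the red tray and the fresh pot on the white disc. Last, I returned the blue bottle and then the orange bottle to their own coasters.

- **Final pictures:** everything stands upright and released, the arm is clear and the stamp shows no sign of having been touched. Wrist force readings stayed under about 7 N.
- **Centring:** the bottles look within about 4 mm of where they started, and the fresh pot within about 2 mm of where the full pot stood. The limit for each is about 10 mm.
- **Checks that disagreed:** the two cameras differ by 5–8 mm in y, so I set the final positions by eye against the coasters and the disc. The last network readings put the bottles mostly 2–6 mm from their coasters and the fresh pot about 5–8 mm from the disc centre. Two of those detections, a blue bottle on the orange coaster and an orange bottle on the empty mat, are false.
- **Tool tilt:** the tool drifted to about 3–4° off vertical by the end. The bottles were gripped and released at nearly the same tilt, so they still stand upright.

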